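# Pack the oil bottles and shut the case

### The job

Lay every hair-oil bottle standing on the ledge on its side in the wooden case, one to a bay, resting down on both cross bars. Only when all are in, lift the knee of the lid's folding stay past centre to unlock it, then lower the lid gently until it is fully shut. Do not disturb the lota, soap saucer, comb or brush holder.

Things in the scene. Friction and masses are not known exactly. Their poses are not given: they have to be found in the camera images.
- case: Fixed low wooden case, 159 (x) x 256 (y) x 62 mm high, walls 8 mm, floor 8 mm, open top; origin under its centre, x from its front (robot side) to the hinge side, z up. Inside (143 mm long) two cross bars along y, 10 mm thick, 32 mm either side of the middle, tops 31.5 mm up, with 12 mm ears: a cradle of three bays 48 mm wide. A bottle lies in a bay along the case's x, on both bars.
- lid (a joint): Lid angle, rad: 0 open and locked by the stay (78 degrees up, leaning a little over the case), 1.36 fully shut. The lid is a tray 159 x 256 x 31 mm deep, hinged on the case's rear top rim. The hinge is stiff (0.55 N m, more than the lid's weight): it stays where left and must be pushed all the way down, with 2 to 5 N near its edge. It cannot be shut while the stay is locked.
- knee (a joint): Angle of the stay's knee, rad: 0 locked against its stop, 0.16 links in line, larger once past centre and folding, about 3.0 with the lid shut. It stays past centre when let go, as the stiff lid holds it; lifting it takes under 6 N. The stay: two flat steel links of 76 mm on the outside of the case's +y side.
- knee_grip (a point): Middle of the wooden grip on the stay's knee: a rod 14 mm thick, parallel to the case's y axis, running 35 mm from here towards the case and 21 mm outward. It is on the end of the lower link and swings about stay_pivot. To unlock, lift it towards the case's front and up (0.81 forward to 0.58 up): links in line after 6 mm, well past centre after 20 mm.
- stay_pivot (a point): Point on the lower link's pivot axis (parallel to the case's y axis), level along y with knee_grip and 76 mm from it. Fixed to the case.
- lid_hinge (a point): Middle of the lid's hinge axis, which is parallel to the case's y axis; axes as the case's.
- lid_edge (a point): Middle of the lid's free edge, on its outer (top) face: 159 mm along the lid from the hinge axis and 31 mm outward. Moves with the lid. Axes are the lid's: x along the lid towards the hinge, y as the case's, z out of the outer face (up when shut).
- bay0 (a point): Where the middle of a bottle lying in the right (-y) bay comes to be: centre of the bay, 50.5 mm above the case's underside; axes as the case's. Bays are 75 mm apart.
- bay1 (a point): Where the middle of a bottle lying in the middle bay comes to be: centre of the bay, 50.5 mm above the case's underside; axes as the case's. Bays are 75 mm apart.
- bay2 (a point): Where the middle of a bottle lying in the left (+y) bay comes to be: centre of the bay, 50.5 mm above the case's underside; axes as the case's. Bays are 75 mm apart.
- bottle0_mid (a point): Loose square plastic hair-oil bottle, standing at first (may be absent): body 38 x 38 x 106 mm with flat sides, then a round cap 26 mm wide and 14 mm high, 120 mm in all, 0.1 to 0.2 kg. The point lies on its axis half-way up (60 mm from its base); its z axis points to the cap, x and y are square to the flat sides.
- bottle1_mid (a point): Loose square plastic hair-oil bottle, standing at first (may be absent): body 38 x 38 x 106 mm with flat sides, then a round cap 26 mm wide and 14 mm high, 120 mm in all, 0.1 to 0.2 kg. The point lies on its axis half-way up (60 mm from its base); its z axis points to the cap, x and y are square to the flat sides.
- bottle2_mid (a point): Loose square plastic hair-oil bottle, standing at first (may be absent): body 38 x 38 x 106 mm with flat sides, then a round cap 26 mm wide and 14 mm high, 120 mm in all, 0.1 to 0.2 kg. The point lies on its axis half-way up (60 mm from its base); its z axis points to the cap, x and y are square to the flat sides.
- lota: Bystander: steel water pot 110 mm wide, 100 mm high; origin under its centre.
- saucer: Bystander: blue ceramic saucer with soap, 110 mm wide, 25 mm high; origin under its centre.
- comb: Bystander: flat neem-wood comb, 150 x 42 x 7 mm; origin under its centre, its x axis along its length.
- brush_holder: Bystander: toothbrush cup 76 mm wide, 100 mm high (175 mm with brushes); origin under its centre.
Mind the look-alikes: they are no part of the job. What is shaped like the part that bears bottle2_mid but orange or pink is not meant.

How it is judged:
By the outcome, as a careful person would: the job done as asked, in the order asked, and still so for the second after the job is handed in, with the robot touching nothing.
Of bottle0, bottle1, bottle2 only 2 to 3 are there at a start; the rules pass over those that are not, and their reading is None.
At some moment in a run one of bottle0, bottle1, bottle2 may be knocked a few centimetres aside while the robot is not near it.
Once in a run the grip may slacken for a moment while it holds something.
It also fails if it takes over 210 s, if anything falls off the work surface, if the arm or the gripper's body presses on something with over 40 N, if the wrist force passes 120 N, or if a joint passes its speed limit or range.

### The arm

A 6-joint arm with a two-finger parallel gripper is mounted at the origin on the work surface. World frame = base frame: x ahead of the robot, y to its left, z up, the work surface at z = 0. Lengths are in m, angles in rad, forces in N, time in s.
With the tool pointing down it reaches from about 0.3 to 0.825 m from the base axis. Payload 5.4 kg.
Tool frame: the origin (TCP) lies at the very end of the fingers, on their centre line; the grasp point (between the pads) lies 19 mm behind it; z points along the fingers, x is the direction in which the jaws open and shut, and the axes are right-handed (so a half turn about z gives the same grasp; the last joint's range is limited). The gripper opens to 92 mm and grips with 3 to 60 N. Pads are 20 mm wide; open, the fingers measure 128 mm over their backs; the gripper's body (75 mm by 189 mm) begins 69 mm behind the grasp point.
Start: joints at [0.931, 0.158, 1.597, -0, 1.386, -0.21], TCP at [0.24, 0.523, 0.215] pointing down, gripper open.
Joint ranges: [-2.91, 2.91], [-0.94, 2.29], [0.18, 2.7], [-1.29, 4.43], [0.17, 2.64], [-3, 3]. Speed limits (rad/s): [2.57, 2.57, 3.14, 3.14, 3.14, 3.14].

### API

Orientations are given as a rotation vector (axis times angle).
In Python, from workcell import bot gives the robot as it stands. Calls block until the motion is done:
- bot.goto(position, orientation): joint-space move of the TCP to a pose.
- bot.line_to(position, rot=None, max_speed=0.15): straight line of the TCP; rot=None keeps the orientation; max_speed is the mean speed in m/s.
- bot.set_joints(angles): joint-space move.
- bot.set_gripper(opening, newtons=None): opening from 0.0 (shut) to 1.0 (fully open); newtons is the grip in N (None keeps the last); returns when the fingers have stopped.
- bot.hold(seconds).
- bot.inverse_kinematics(position, orientation): joint angles nearest the present ones, or None.
- bot.read_camera(name): name is "scene" or "top"; returns a dict with "pixels" (400x640x3 uint8, blue, green, red), "fx", "fy", "cx", "cy" (pixels), "k1" (the pictures are not rectified: a ray, as slopes to the right and down, at radius r is drawn at 1 + k1 r^2 times it, then the intrinsics apply), "R" (3x3) and "t" (3): a world point X has camera coordinates R X + t. Camera axes: x right, y down, z forward; pixel columns grow to the right and rows downward; lengths in m; the calibration is good to about 2 mm. A picture is of the moment at which its call begins. There is no depth.
A pose or a line that the arm cannot do raises bot.MotionError and nothing moves.
- bot.job_done(): hands the job in, once; it reports no verdict.
Readings, each from a call of its own:
- bot.current_clock(): time.
- bot.current_joints(): joint angles.
- bot.current_joint_vel(): joint speeds.
- bot.current_effort(): joint torques, N m.
- bot.current_ee_pos(): TCP position.
- bot.current_tool_rot(): TCP orientation.
- bot.current_contact_force(): force on the tool from outside, world axes, zero at the start.
- bot.current_ft_torque(): the same for the moment, N m.
- bot.current_opening(): opening from 0.0 (shut) to 1.0 (fully open).
Only numpy, scipy, OpenCV 4.12 (cv2) and the standard library are available. Lean on these libraries where they do the work, as an engineer would, in place of code of your own. Each camera call takes 0.05 s, during which the arm holds its last target.

## Working session

There is one attempt and no reset: what is moved stays moved. The work goes in short steps, each a Python script; the robot and the scene stay as the last script left them, time stands still between calls to the robot, and variables do not carry over. Pictures are saved under pics/ and viewed, and the job is handed in when it is done.

```bash
mkdir -p pics; ls; python3 - <<'E'
from workcell import bot
import cv2,numpy as np
for n in("scene","top"):
    c=bot.read_camera(n); cv2.imwrite(f"pics/{n}0.png",c["pixels"])
    print(n,{k:(np.round(v,4).tolist() if k!='pixels' else 0) for k,v in c.items()}, (-np.array(c["R"]).T@c["t"]).round(3))
print(bot.current_clock(),bot.current_tool_rot())
E
```

```text
pics
scene {'pixels': 0, 'fx': 419.1748, 'fy': 419.1748, 'cx': 315.2827, 'cy': 202.3876, 'k1': 0.0238, 'R': [[-0.8673, 0.4977, -0.0069], [0.3897, 0.6703, -0.6316], [-0.3097, -0.5505, -0.7753]], 't': [0.4312, -0.0936, 1.5372]} [0.886 0.694 1.136]
top {'pixels': 0, 'fx': 417.186, 'fy': 417.186, 'cx': 317.7055, 'cy': 193.6524, 'k1': -0.005, 'R': [[-0.0118, -0.9999, -0.0043], [-0.9884, 0.0123, -0.1512], [0.1512, 0.0025, -0.9885]], 't': [0.0038, 0.5359, 1.4007]} [ 0.318 -0.006  1.466]
0.1 [ 2.64354189e+00  1.69627600e+00 -2.58874687e-03]
```

View pics/scene0.png

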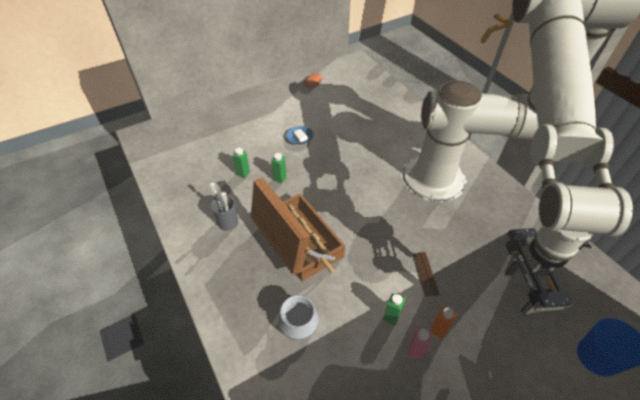

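View pics/top0.png

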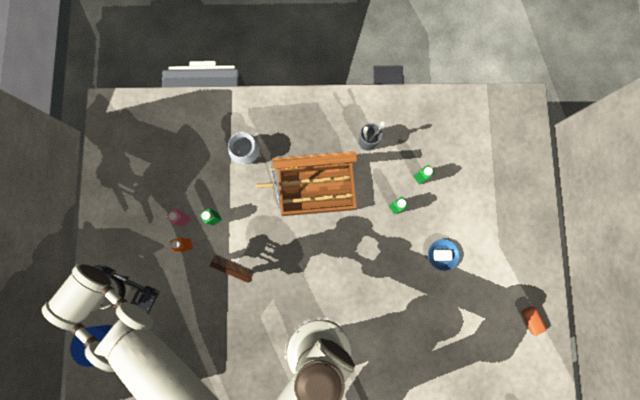

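Candidates (top picture): green bottles at (209,216), (399,205), (424,174). Look-alikes are pink at (178,217), orange at (180,244) and an orange thing at (535,320). I choose the three green ones and look closer.

```bash
cat > h.py <<'E'
from workcell import bot
import cv2,numpy as np
from scipy.spatial.transform import Rotation as Ro
from scipy.optimize import least_squares
def dist(c): return np.array([c["k1"],0,0,0,0.])
def K(c): return np.array([[c["fx"],0,c["cx"]],[0,c["fy"],c["cy"]],[0,0,1.]])
def proj(c,X):
    X=np.atleast_2d(X).astype(float); R=np.array(c["R"]);t=np.array(c["t"])
    return cv2.projectPoints(X,cv2.Rodrigues(R)[0],t,K(c),dist(c))[0][:,0]
def atz(c,uv,z):
    n=cv2.undistortPoints(np.array([[uv]],float),K(c),dist(c))[0,0]
    R=np.array(c["R"]);o=-R.T@c["t"];d=R.T@np.array([n[0],n[1],1])
    return o+d*(z-o[2])/d[2]
def crop(im,u,v,w,h,s,name,pts=()):
    p=im[v:v+h,u:u+w]; p=cv2.resize(p,None,fx=s,fy=s,interpolation=cv2.INTER_CUBIC)
    for q in pts:
        cv2.circle(p,(int((q[0]-u+.5)*s),int((q[1]-v+.5)*s)),2,(255,0,255),-1)
    for x in range(u-u%10+10,u+w,10): cv2.line(p,(int((x-u+.5)*s),0),(int((x-u+.5)*s),6),(255,255,255),1); cv2.putText(p,str(x),(int((x-u+.5)*s)-10,16),0,.35,(255,255,255),1)
    for y in range(v-v%10+10,v+h,10): cv2.line(p,(0,int((y-v+.5)*s)),(6,int((y-v+.5)*s)),(255,255,255),1); cv2.putText(p,str(y),(8,int((y-v+.5)*s)+4),0,.35,(255,255,255),1)
    cv2.imwrite("pics/"+name,p)
E
python3 - <<'E'
from h import *
t=cv2.imread("pics/top0.png");s=cv2.imread("pics/scene0.png")
crop(t,250,135,115,90,7,"t_case.png")
crop(s,205,165,160,120,5,"s_case.png")
def pan(im,l,s,name):
    import numpy as np
    o=[]
    for i,(u,v) in enumerate(l):
        crop(im,u-20,v-25,40,45,9,"tmp.png");o.append(cv2.imread("pics/tmp.png"))
    p=np.hstack(o); p=cv2.resize(p,None,fx=.74,fy=.74); cv2.imwrite("pics/"+name,p)
pan(t,[(209,216),(399,205),(424,174)],1,"t_b.png")
pan(s,[(395,305),(279,167),(241,162)],1,"s_b.png")
E
```

```text
(no output)
```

View pics/t_case.png

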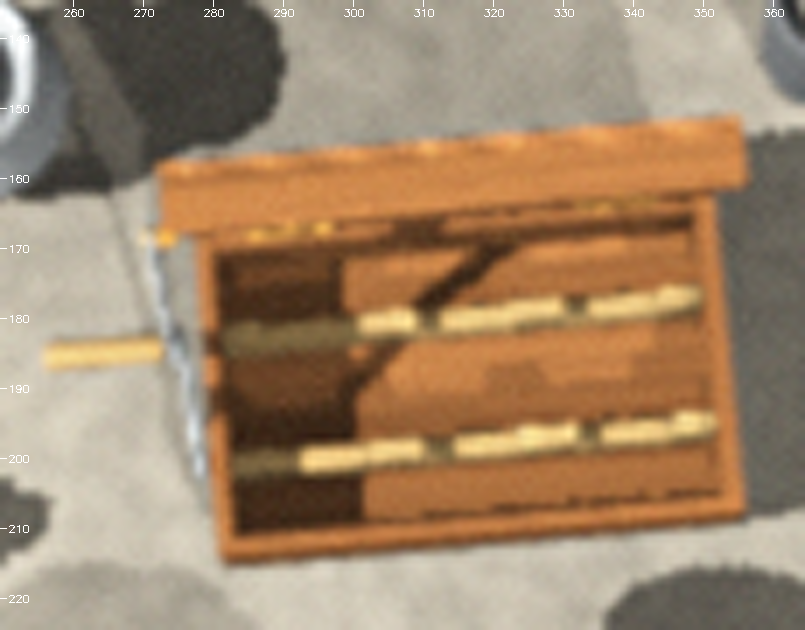

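View pics/s_case.png

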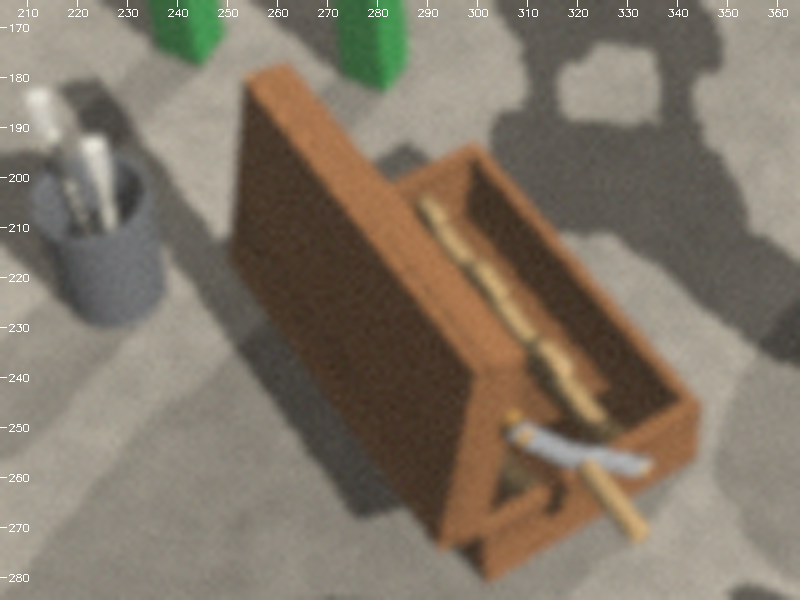

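View pics/t_b.png

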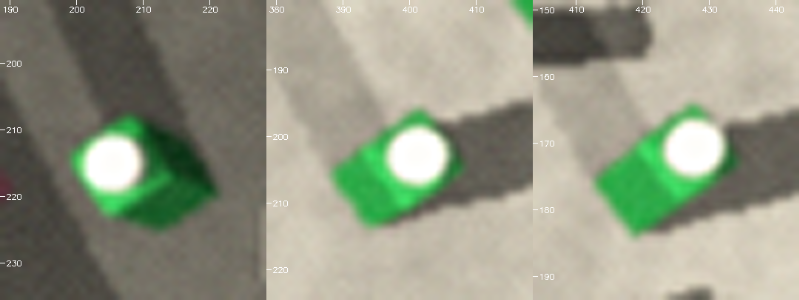

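View pics/s_b.png

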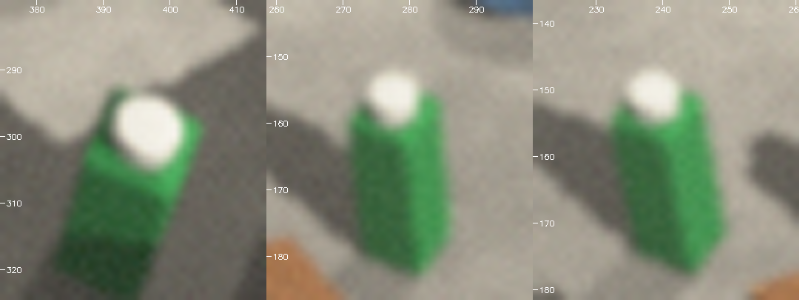

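```bash
cat > fit.py <<'E'
from h import *
def bot_pts(p):
    x,y,z,a=p; R=Ro.from_euler('z',a).as_matrix(); h=.019
    sq=np.array([[h,h],[h,-h],[-h,-h],[-h,h]])
    f=lambda zz:(R@np.c_[sq,np.full(4,zz)].T).T+[x,y,z]
    return f(0),f(.106),np.array([[x,y,z+.118]])
def fitb(cams,obs,x0):
    def r(p):
        o=[]
        B,T,C=bot_pts(p)
        for cam,lev,uv in obs:
            q=proj(cams[cam],{'b':B,'t':T,'c':C}[lev])-uv
            o.extend(q[np.argmin((q**2).sum(1))])
        return o
    best=None
    for a in np.arange(0,1.5,.2):
        s=least_squares(r,[*x0,0,a],loss='soft_l1',diff_step=1e-4)
        if best is None or s.cost<best.cost: best=s
    return best
E
cat > f1.py <<'E'
from fit import *
cams={n:bot.read_camera(n) for n in("top","scene")}
obs=[[('top','c',(205.3,215)),('top','t',(207.7,208)),('top','t',(199.1,214.2)),('top','t',(204.7,222.8)),('top','b',(221,219.5)),('top','b',(212.8,225)),('scene','c',(396.7,298.8)),('scene','t',(391,293)),('scene','t',(405,298.2))],
[('top','c',(401.2,202.9)),('top','t',(401.5,195.8)),('top','t',(408.1,203.9)),('top','b',(388.3,205.9)),('top','b',(394.8,213.7)),('scene','c',(277.6,155)),('scene','b',(281.2,183)),('scene','b',(272.6,177.6)),('scene','b',(286.2,175.8))],
[('top','c',(427.5,170.8)),('top','t',(427.4,164.2)),('top','t',(434.1,172.5)),('top','b',(413,176)),('top','b',(418.8,184)),('scene','c',(238.8,150.8)),('scene','b',(244.7,177.7)),('scene','b',(235.4,172.4)),('scene','b',(249.3,171))]]
P=[]
for o in obs:
    x0=atz(cams['top'],o[0][2],.118)[:2]
    s=fitb(cams,o,x0); P.append(s.x); print(s.x.round(4),s.cost.round(2),s.fun.round(1).tolist())
# case
cobs=[('scene',(-.0795,-.128,.062),(299.5,193.5)),('scene',(-.0795,.128,.062),(344,246)),('scene',(-.0795,.128,0),(344,257)),('scene',(.0795,.128,0),(302,281)),
('top',(-.0795,-.128,.062),(356,207.5)),('top',(-.0795,.128,.062),(281.5,213.5))]
def cw(p,X): 
    return Ro.from_euler('z',p[3]).apply(np.atleast_2d(X))+[p[0],p[1],p[2]]
s=least_squares(lambda p:np.concatenate([proj(cams[n],cw(p,X))[0]-uv for n,X,uv in cobs]),[.5,0,0,0],loss='soft_l1')
print("case",s.x.round(4),s.fun.round(1).tolist())
c=s.x
X=[(a,b,z) for a in(-.0795,.0795) for b in(-.128,.128) for z in(0,.062)]+[(a,b,.062) for a in(-.0715,.0715) for b in(-.12,.12)]+[(a,b,.0315) for a in(-.037,-.027,.027,.037) for b in(-.12,.12)]
X=cw(c,X)
for n,w,nm in(("top",(250,135,115,90,7),"ot.png"),("scene",(205,165,160,120,5),"os.png")):
    crop(cams[n]["pixels"].copy(),*w,nm,proj(cams[n],X))
E
python3 f1.py
```

```text
[ 0.4588  0.3634 -0.0008  0.6162] 1.57 [-0.1, -0.1, 0.1, -0.7, -0.9, -0.2, -0.1, 0.6, 0.8, -0.0, 0.0, 0.8, -0.3, 0.5, 0.2, -0.3, -0.2, -0.1]
[ 0.4904 -0.2742  0.0061  0.6244] 3.45 [0.3, -0.3, 0.3, -0.8, 0.9, 0.4, -0.8, -0.1, -0.7, 0.8, -0.6, -0.6, 0.6, -0.2, -0.1, 2.1, 0.3, -0.0]
[ 0.5957 -0.3652  0.0046  0.6084] 4.26 [0.3, -0.3, 0.5, -0.8, 0.9, 0.1, -1.2, 0.1, -0.4, 0.7, -0.7, -1.2, -0.0, 0.2, 0.4, 2.3, 0.7, 0.0]
case [ 0.553   0.0007 -0.0041  0.0734] [-0.3, -0.3, 0.4, -0.1, -0.5, -0.3, -0.6, 1.0, 0.2, 0.3, -0.5, 0.7]
```

View overlays.

View pics/ot.png

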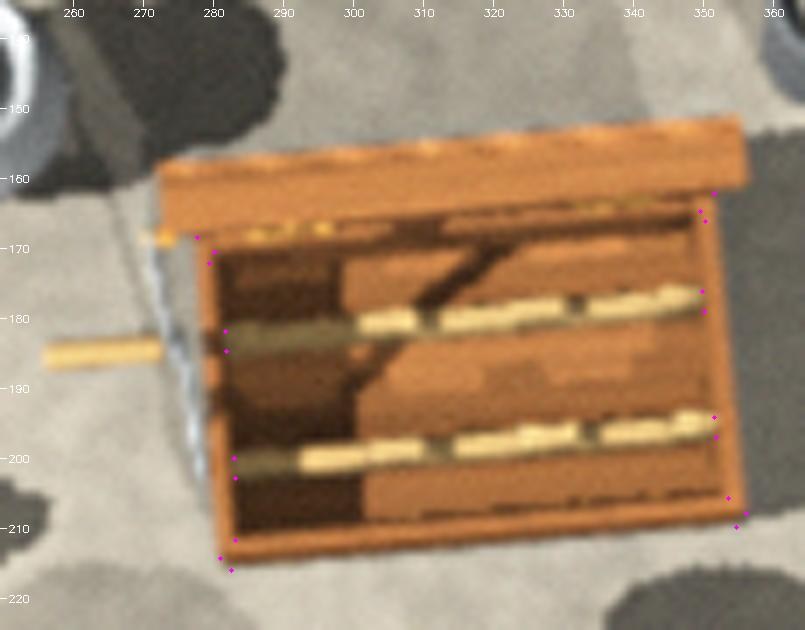

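View pics/os.png

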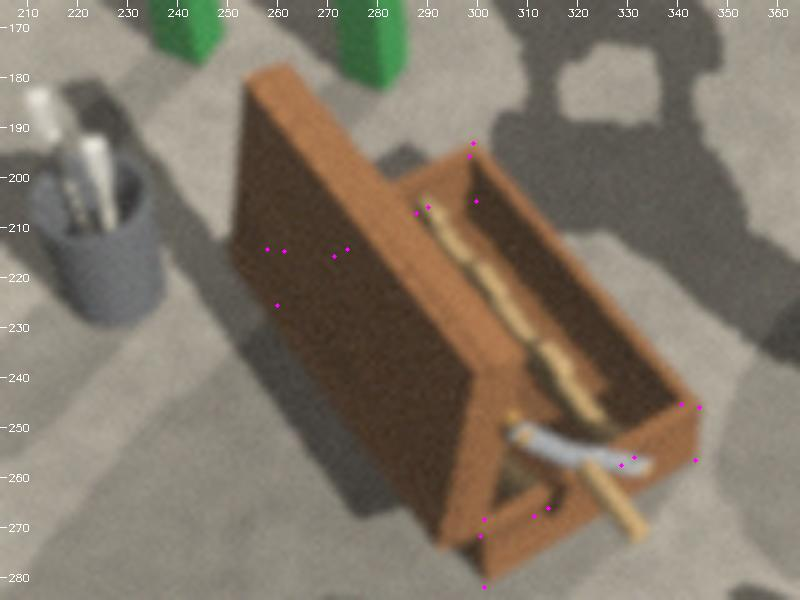

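```bash
cat >> f1.py <<'E'
print('---')
cobs+=[('top',(-.032,.12,.0315),(282.4,201.1)),('top',(-.032,-.12,.0315),(351.4,195)),('top',(.032,.12,.0315),(280.7,182.6)),('top',(.032,-.12,.0315),(350,176.9))]
for off in (0,1):
  def pt(p): return [p[0],p[1],0,p[2]]
  s=least_squares(lambda p:np.concatenate([proj(cams[n],cw(pt(p),X))[0]-uv-(off*p[3:5] if n=='top' else off*p[5:7])*.5 for n,X,uv in cobs]+[p[3:]*.3]),[.55,0,0,0,0,0,0],loss='soft_l1')
  print("case",s.x.round(4),s.fun.round(1).tolist())
E
python3 f1.py | sed 1,/---/d
```

```text
case [0.5539 0.0024 0.073  0.     0.     0.     0.    ] [-0.3, -0.6, 0.5, -0.3, -0.4, -0.5, -0.7, 0.9, -0.2, -0.1, -1.1, 0.3, 0.1, -0.2, -0.0, 0.1, 0.5, 0.3, -0.4, 0.2, 0.0, 0.0, 0.0, 0.0]
case [ 0.5534  0.0017  0.073   0.0754  0.4505 -0.4161 -0.7653] [-0.1, -0.4, 0.7, -0.2, -0.2, -0.3, -0.5, 1.0, -0.0, -0.2, -1.0, 0.2, 0.3, -0.2, 0.2, 0.0, 0.7, 0.2, -0.2, 0.1, 0.0, 0.1, -0.1, -0.2]
```

```bash
cat >> h.py <<'E'
CASE=np.array([.5537,.0021,0.]);CY=.073
RC=Ro.from_euler('z',CY)
def c2w(X): return RC.apply(np.asarray(X,float))+CASE
def w2c(X): return RC.inv().apply(np.asarray(X,float)-CASE)
def tri(cams,a,b):
    f=lambda X:np.r_[proj(cams['top'],X)[0]-a,proj(cams['scene'],X)[0]-b]
    s=least_squares(f,[.5,0,.1]);return s.x,s.fun
E
python3 - <<'E'
from h import *
cams={n:bot.read_camera(n) for n in("top","scene")}
for nm,a,b in[("outer",(256.3,185),(334,271.5)),("inner",(272,184.8),(321.5,258)),("pivot",(278.5,202),(334.5,257.5)),("lidend",(272,168),(307,249)),("lid -y edge inner",(356,161),(263,178)),
 ]:
    X,e=tri(cams,a,b);print(nm,X.round(4),w2c(X).round(4),e.round(1))
for z in(.1,): 
  for n,uv in[("pink",(178,217)),("orange",(180,242)),("lota",(242,146)),("holder",(370,131))]: print(n,atz(cams['top'],uv,z).round(3))
for n,uv in [("comb a",(213,259)),("comb b",(250,277)),("saucer",(444,255))]:print(n,atz(cams['top'],uv,.01).round(3))
for l in (0,):
  # lid wireframe prediction
  a=np.deg2rad(78)
  u=np.array([-np.cos(a),0,np.sin(a)]);o=np.array([np.sin(a),0,np.cos(a)])
  H=np.array([.0795,0,.062])
  X=[c2w(H+.159*u+d*o+[0,y,0]) for d in(0,.031) for y in(-.128,.128)]
  for n in cams: print(n,proj(cams[n],np.array(X)).round(1).tolist())
E
```

```text
outer [0.5551 0.2025 0.1036] [0.016  0.1998 0.1036] [-0.7  0.8 -0.9 -0.1]
inner [0.5595 0.1478 0.1008] [0.0164 0.1449 0.1008] [ 0.2 -0.3  0.3  0.1]
pivot [0.5073 0.1335 0.0416] [-0.0367  0.1344  0.0416] [-0.2  0.3 -0.3 -0. ]
lidend [0.6012 0.1403 0.1705] [0.0575 0.1343 0.1705] [ 0.2 -0.3  0.3  0.1]
lid -y edge inner [ 0.6077 -0.1208  0.2142] [ 0.0449 -0.1265  0.2142] [-0.3  0.5 -0.6 -0.1]
pink [0.455 0.458 0.1  ]
orange [0.373 0.448 0.1  ]
lota [0.693 0.251 0.1  ]
holder [ 0.739 -0.183  0.1  ]
comb a [0.317 0.362 0.01 ]
comb b [0.254 0.233 0.01 ]
saucer [ 0.321 -0.436  0.01 ]
top [[356.2, 160.7], [272.8, 167.8], [355.4, 150.6], [271.9, 157.6]]
scene [[261.6, 177.0], [309.1, 235.7], [252.3, 179.8], [299.4, 239.7]]
```

```bash
python3 - <<'E'
from h import *
cams={n:bot.read_camera(n) for n in("top","scene")}
crop(cams['top']["pixels"],160,200,65,55,12,"lk_t.png")
crop(cams['scene']["pixels"],375,280,95,85,8,"lk_s.png")
E
```

```text
(no output)
```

View pics/lk_t.png

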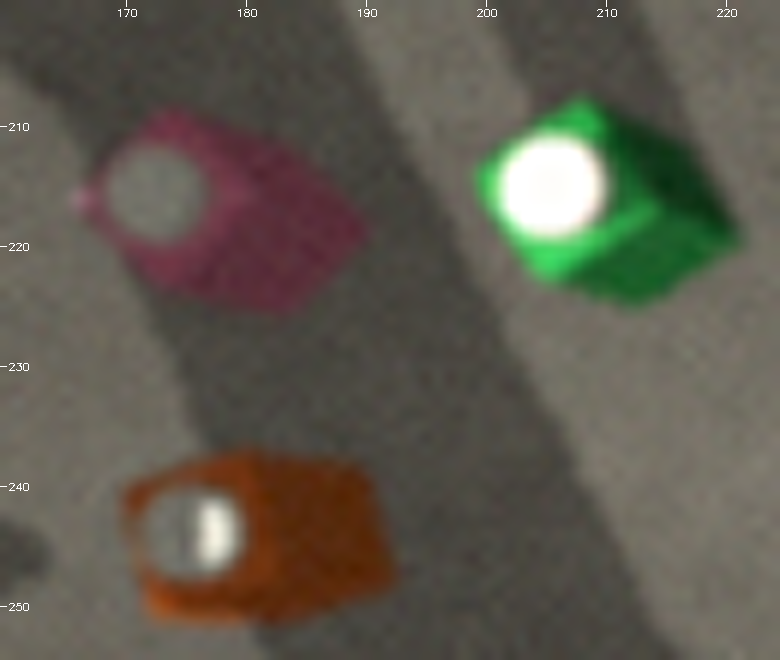

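View pics/lk_s.png

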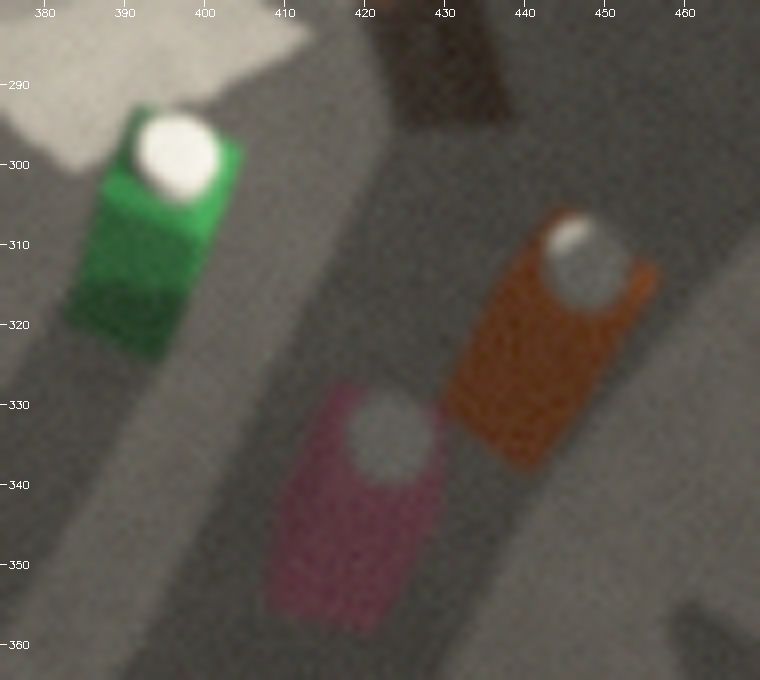

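```bash
cat >> h.py <<'E'
def Rz(zd,xd):
    z=np.array(zd,float);z/=np.linalg.norm(z);x=np.array(xd,float);x-=z*(x@z);x/=np.linalg.norm(x)
    return np.c_[x,np.cross(z,x),z]
AL=np.deg2rad(35); GH=.070
def graspR(yaw,s,al=AL):
    h=np.array([np.cos(yaw),np.sin(yaw),0]);l=np.array([-h[1],h[0],0])
    return Rz(h*np.cos(al)-np.array([0,0,np.sin(al)]),s*l)
def placeR(s,al=AL):
    X=RC.apply([1,0,0]);Y=RC.apply([0,1,0])
    return Rz(X*np.sin(al)-np.array([0,0,np.cos(al)]),-s*Y)
def rv(R): return Ro.from_matrix(R).as_rotvec()
def tcp(g,R,d=.019): return np.asarray(g)+R[:,2]*d
E
python3 - <<'E'
from h import *
c=bot.read_camera('top')
for n,uv in[('orange',(175.5,244)),('pink',(172.5,215.8))]:
    X=atz(c,uv,.118);d=X-[.4588,.3634,0];print(n,X.round(3),"along",d[0]*np.cos(.616)+d[1]*np.sin(.616),"lat",-d[0]*np.sin(.616)+d[1]*np.cos(.616))
for al in(35,30,40):
 al=np.deg2rad(al)
 for s in(1,-1):
  for (x,y,yaw) in[(.4588,.3634,.616),(.4904,-.2742,.62-np.pi/2),(.5957,-.3652,.61-np.pi/2)]:
   R=graspR(yaw,s,al)
   for back in(0,.1): 
     q=bot.inverse_kinematics(tcp([x,y,GH],R,.019-back),rv(R)); print(al.round(2),s,x,back,None if q is None else np.round(q,2))
  P=placeR(s,al);print('axis',w2c(P@(R.T@[0,0,1])+CASE).round(2))
  for b in(-.075,0,.075):
   for dz in (0,.2):
    q=bot.inverse_kinematics(tcp(c2w([-.012-dz*.3,b,.0505+dz]),P),rv(P));print('place',s,b,None if q is None else np.round(q,2))
E
```

```text
orange [0.366 0.456 0.118] along -0.022050967691287254 lat 0.1293871668421238
pink [0.457 0.47  0.118] along 0.060079609493047095 lat 0.08762836262847552
0.61 1 0.4588 0 [0.35 0.09 2.39 2.46 0.35 2.06]
0.61 1 0.4588 0.1 [ 0.25 -0.44  2.64  1.54  0.3   2.95]
0.61 1 0.4904 0 [-0.55  0.13  2.35  4.07  0.41  0.92]
0.61 1 0.4904 0.1 None
0.61 1 0.5957 0 [-0.59  0.39  2.    4.2   0.34  0.76]
0.61 1 0.5957 0.1 None
axis [-1.  0. -0.]
place 1 -0.075 [-0.54  0.03  2.28  0.85  0.46  0.25]
place 1 -0.075 [-0.66 -0.55  2.28  0.48  0.99  0.66]
place 1 0 [-0.36 -0.01  2.32  0.76  0.36  0.48]
place 1 0 [-0.45 -0.62  2.32  0.36  0.93  0.91]
place 1 0.075 [-0.16 -0.01  2.32  0.52  0.27  0.87]
place 1 0.075 [-0.21 -0.62  2.32  0.21  0.86  1.2 ]
0.61 -1 0.4588 0 [ 0.35  0.09  2.39  2.46  0.35 -1.08]
0.61 -1 0.4588 0.1 [ 0.25 -0.44  2.64  1.54  0.3  -0.19]
0.61 -1 0.4904 0 [-0.55  0.13  2.35  4.07  0.41 -2.22]
0.61 -1 0.4904 0.1 None
0.61 -1 0.5957 0 [-0.59  0.39  2.    4.2   0.34 -2.39]
0.61 -1 0.5957 0.1 None
axis [-1.  0. -0.]
place -1 -0.075 [-0.54  0.03  2.28  0.85  0.46 -2.9 ]
place -1 -0.075 [-0.
[... 1860 characters left out ...]
.56]
place 1 0 [-0.39 -0.02  2.37  1.13  0.32  0.09]
place 1 0 [-0.49 -0.7   2.39  0.46  0.88  0.82]
place 1 0.075 [-0.17 -0.02  2.37  1.    0.19  0.39]
place 1 0.075 [-0.23 -0.7   2.39  0.27  0.79  1.14]
0.7 -1 0.4588 0 [ 0.36  0.06  2.35  2.13  0.23 -0.74]
0.7 -1 0.4588 0.1 [ 0.28 -0.43  2.57  1.02  0.3   0.35]
0.7 -1 0.4904 0 [-0.57  0.09  2.32  4.38  0.31 -2.54]
0.7 -1 0.4904 0.1 None
0.7 -1 0.5957 0 None
0.7 -1 0.5957 0.1 None
axis [-1.  0. -0.]
place -1 -0.075 None
place -1 -0.075 [-0.71 -0.61  2.35  0.58  0.96 -2.58]
place -1 0 None
place -1 0 [-0.49 -0.7   2.39  0.46  0.88 -2.32]
place -1 0.075 [-0.17 -0.02  2.37  1.    0.19 -2.75]
place -1 0.075 [-0.23 -0.7   2.39  0.27  0.79 -2.  ]
```

```bash
cat >> h.py <<'E'
AL=np.deg2rad(30)
def graspR(yaw,s=1,al=AL):
    h=np.array([np.cos(yaw),np.sin(yaw),0]);l=np.array([-h[1],h[0],0])
    return Rz(h*np.cos(al)-np.array([0,0,np.sin(al)]),s*l)
def placeR(s=1,al=AL):
    X=RC.apply([1,0,0]);Y=RC.apply([0,1,0])
    return Rz(X*np.sin(al)-np.array([0,0,np.cos(al)]),-s*Y)
def st(m=''): print(m,"t",round(bot.current_clock(),1),"p",np.round(bot.current_ee_pos(),4),"q",np.round(bot.current_joints(),2),"F",np.round(bot.current_contact_force(),1),"op",round(bot.current_opening(),3),flush=True)
def pics(tag):
    for n in("top","scene"): cv2.imwrite(f"pics/{n}_{tag}.png",bot.read_camera(n)["pixels"])
E
python3 - <<'E'
from h import *
R=graspR(.616)
g=np.array([.4588,.3634,GH])
bot.set_gripper(.78,30)
bot.line_to([.24,.523,.33]);
for dz in(.2,.22,.25): print(bot.inverse_kinematics(tcp(g+[0,0,dz],R),rv(R)))
bot.goto(tcp(g+[0,0,.2],R),rv(R)); st("pre")
pics('pre0')
E
```

```text
[ 0.33388998 -0.4596804   2.37901913  0.91404824  0.30931824 -2.6051149 ]
[ 0.33388998 -0.49274961  2.35794157  0.79366136  0.34496661 -2.47802344]
[ 0.33388998 -0.53341822  2.32166871  0.66292073  0.40252445 -2.33767672]
pre t 4.0 p [0.4723 0.3732 0.2608] q [ 0.33 -0.46  2.38  0.91  0.31 -2.6 ] F [-0.2 -0.4 -0.3] op 0.782
```

View pics/scene_pre0.png

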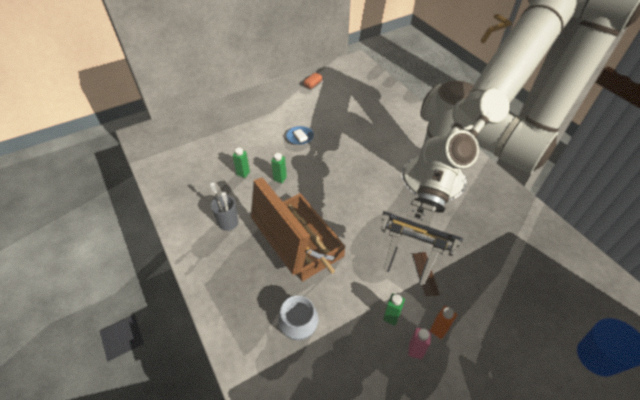

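```bash
python3 - <<'E'
from h import *
R=graspR(.616,-1)
g=np.array([.4588,.3634,GH])
bot.goto(tcp(g+[0,0,.2],R),rv(R)); st("pre")
try:
    bot.line_to(tcp(g+[0,0,.0],R),max_speed=.08); st("down")
except bot.MotionError as e: print(e); 
pics('g0')
E
```

```text
pre t 6.8 p [0.4722 0.3729 0.2605] q [ 0.33 -0.46  2.38  0.91  0.31  0.54] F [0.1 0.  0. ] op 0.779
down t 9.4 p [0.4724 0.373  0.0609] q [ 0.33  0.14  2.42  2.62  0.5  -1.24] F [ 0.  -1.5 -0.3] op 0.78
```

View pics/scene_g0.png

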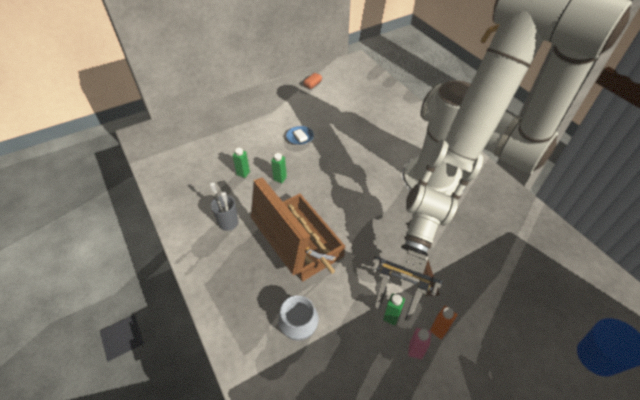

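Picture: the green bottle at (395,305) sits between the open fingers. Orange (445,320) and pink (422,343) are clear. Closing and lifting.

```bash
python3 - <<'E'
from h import *
bot.set_gripper(0,35); st("closed"); pics('c0')
R=graspR(.616,-1)
g=np.array([.4588,.3634,GH])
bot.line_to(tcp(g+[0,0,.03],R),max_speed=.05); st("lift")
bot.line_to(tcp(g+[0,0,.22],R),max_speed=.1); st("lift"); pics('l0')
t=cv2.imread('pics/scene_l0.png');crop(t,340,190,130,120,6,'l0.png')
E
```

```text
closed t 10.1 p [0.4722 0.3729 0.0605] q [ 0.33  0.14  2.42  2.62  0.5  -1.24] F [-0.1 -1.1  0.2] op 0.416
lift t 11.0 p [0.472  0.3728 0.0901] q [ 0.33  0.02  2.43  2.51  0.42 -1.12] F [-0.2  0.3 -2.2] op 0.409
lift t 13.1 p [0.472  0.3728 0.2799] q [ 0.33 -0.49  2.36  0.79  0.35  0.66] F [-0.2  0.4 -1.7] op 0.409
```

View pics/l0.png

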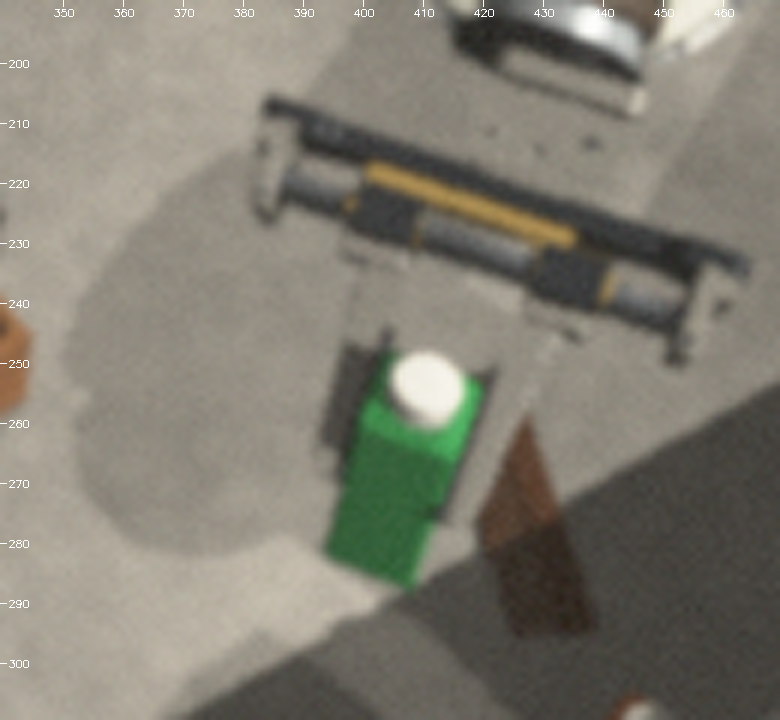

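```bash
cat >> h.py <<'E'
def prebay(by,s,bx=-.011):
    P=placeR(s)
    bot.goto(tcp(c2w([bx-.06,by,.28]),P),rv(P)); st('prebay')
    bot.line_to(tcp(c2w([bx,by,.115]),P),max_speed=.1); st('over')
E
python3 - <<'E'
from h import *
prebay(.075,-1); pics('o0')
t=cv2.imread('pics/scene_o0.png');a=cv2.imread('pics/top_o0.png')
crop(t,230,150,160,140,4,'a.png');crop(a,240,130,130,110,6,'b.png')
E
```

```text
prebay t 15.3 p [0.4868 0.0726 0.2634] q [-0.19 -0.56  2.2   0.15  1.   -1.88] F [-0.5 -0.3 -1.6] op 0.411
over t 17.2 p [0.5471 0.0767 0.0992] q [-0.14 -0.13  2.23  0.21  0.54 -1.94] F [-0.1 -1.  -0.4] op 0.412
```

View pics/a.png

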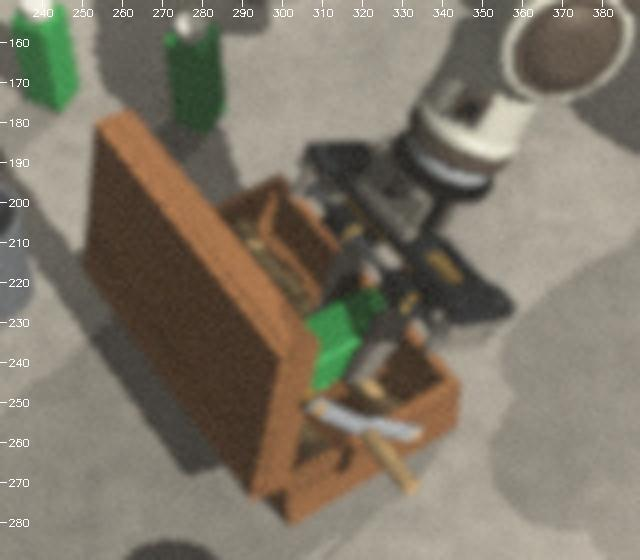

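View pics/b.png

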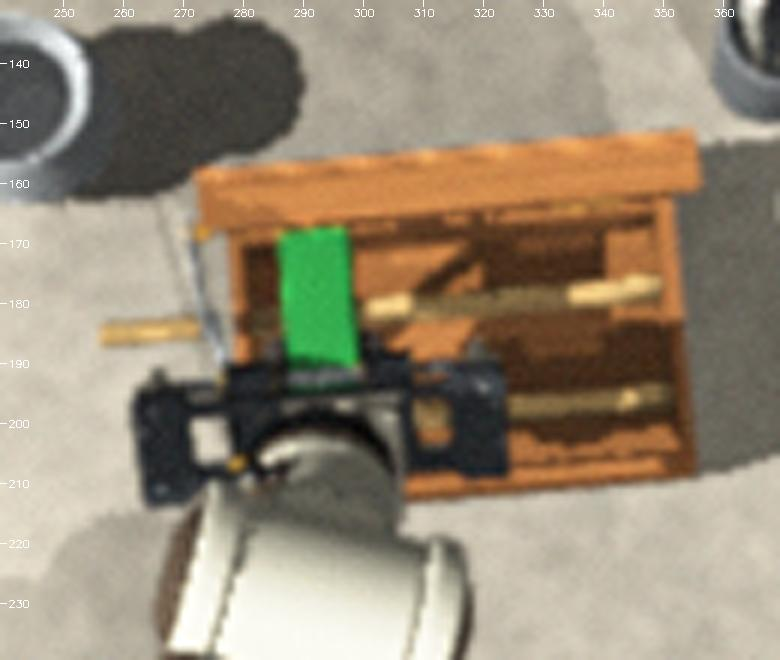

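```bash
cat >> h.py <<'E'
def lower(by,s,bx=-.011):
    P=placeR(s); z=.07
    bot.line_to(tcp(c2w([bx,by,z]),P),max_speed=.06)
    f0=bot.current_contact_force()[2]; st('low')
    while z>.0475:
        z-=.0015; bot.line_to(tcp(c2w([bx,by,z]),P),max_speed=.03)
        f=bot.current_contact_force(); print(round(z,4),np.round(f,1))
        if f[2]-f0>4: break
    return z
def release(by,s,bx=-.011,op=.52):
    P=placeR(s); p=np.array(bot.current_ee_pos())
    bot.set_gripper(op,10); st('open')
    bot.line_to(p+[0,0,.05],max_speed=.06); st('up')
    bot.line_to(p+np.r_[c2w([-.08,0,0])-CASE]+[0,0,.2],max_speed=.15); st('away')
E
python3 - <<'E'
from h import *
print(lower(.075,-1)); pics('p0')
a=cv2.imread('pics/top_p0.png');t=cv2.imread('pics/scene_p0.png')
crop(t,230,150,160,140,4,'a.png');crop(a,240,130,130,110,6,'b.png')
E
```

```text
low t 18.2 p [0.5471 0.0767 0.0539] q [-0.14 -0.03  2.25  0.27  0.42 -2.  ] F [ 0.4  0.  -2.1] op 0.409
0.0685 [ 1.   0.2 -1. ]
0.067 [-0.6  0.7 -1.1]
0.0655 [-0.6 -0.  -1.4]
0.064 [-0.6  0.9 -0.8]
0.0625 [ 0.3 -0.5 -2. ]
0.061 [ 0.2 -0.3 -1.4]
0.0595 [ 0.1 -0.7 -1.6]
0.058 [-0.6  0.3 -1.4]
0.0565 [-0.4  0.1 -1.3]
0.055 [-0.7  0.5 -1.5]
0.0535 [-0.2 -0.4 -0.7]
0.052 [ 0.3 -0.  -1.6]
0.0505 [-0.2  0.1 -1.4]
0.049 [-0.3  0.7 -1. ]
0.0475 [-4.   1.1  6.7]
0.04749999999999999
```

View pics/a.png

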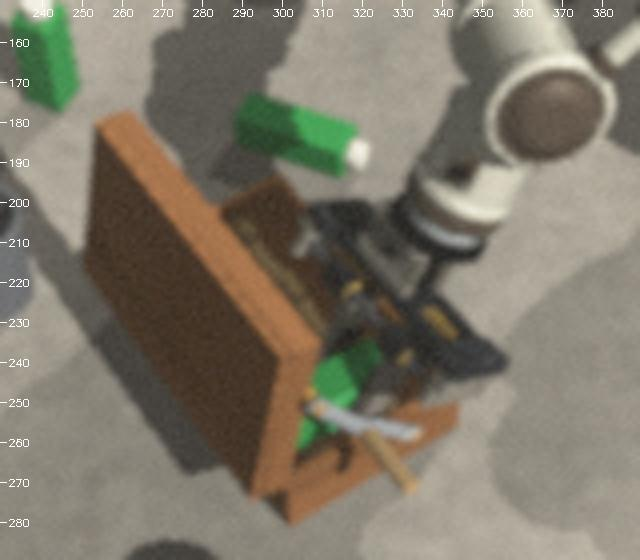

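View pics/b.png

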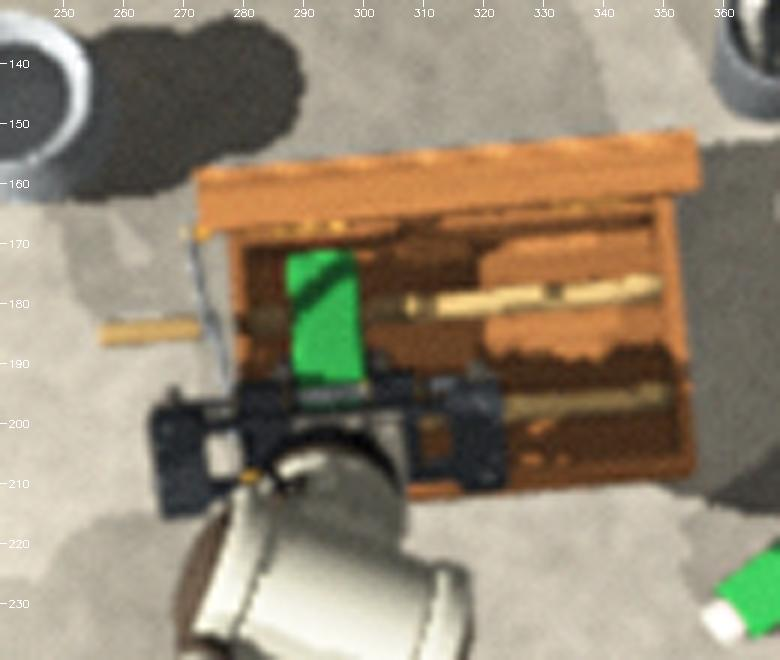

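Bottle 0 is on the bars. Meanwhile the nearer bottle on the right was knocked over and now lies at top ~(360,231). Releasing.

```bash
python3 - <<'E'
from h import *
release(.075,-1); pics('r0')
a=cv2.imread('pics/top_r0.png');t=cv2.imread('pics/scene_r0.png')
crop(t,230,140,160,140,4,'a.png');crop(a,250,130,200,120,4,'b.png')
E
```

```text
open t 22.5 p [0.5467 0.0768 0.031 ] q [-0.14  0.02  2.25  0.31  0.37 -2.05] F [-0.4 -1.4  0.7] op 0.521
up t 23.5 p [0.5474 0.0768 0.0818] q [-0.14 -0.1   2.24  0.23  0.5  -1.96] F [-0.2  0.1  0. ] op 0.52
away t 24.8 p [0.4677 0.071  0.2312] q [-0.2  -0.61  2.29  0.17  0.96 -1.91] F [ 0.2  0.3 -0.6] op 0.519
```

View pics/a.png

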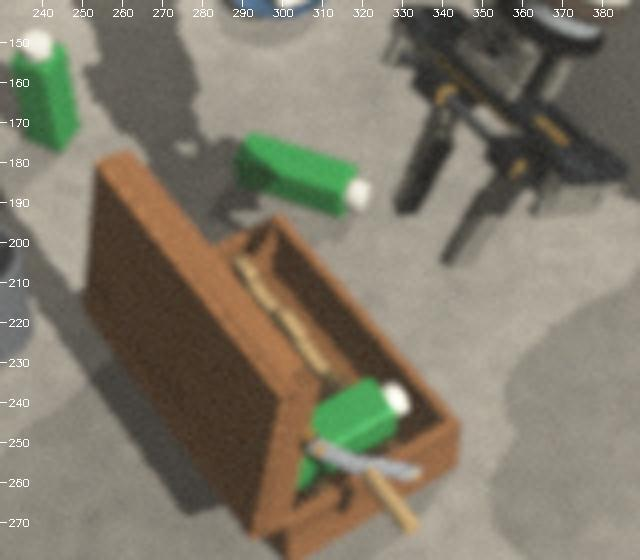

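View pics/b.png

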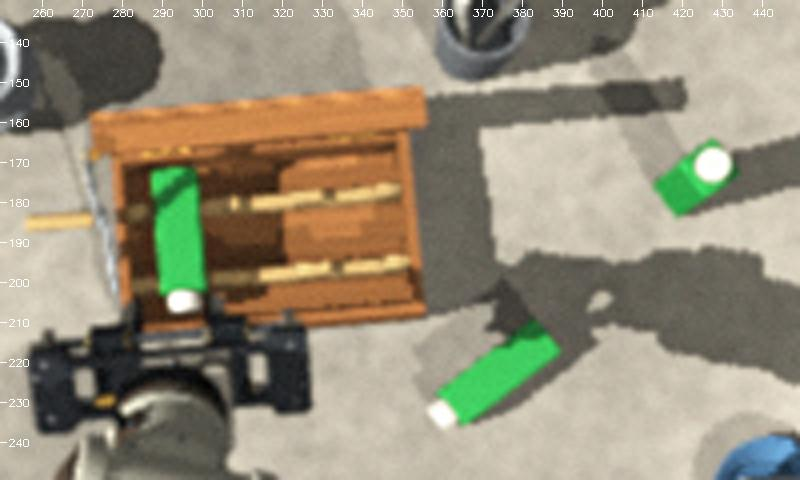

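Bottle 0 lies in bay 2. Measuring the fallen bottle closely.

```bash
python3 - <<'E'
from h import *
a=cv2.imread('pics/top_r0.png');t=cv2.imread('pics/scene_r0.png')
crop(a,345,200,55,45,14,'b.png');crop(t,280,165,50,35,14,'a.png')
E
```

```text
(no output)
```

View pics/a.png

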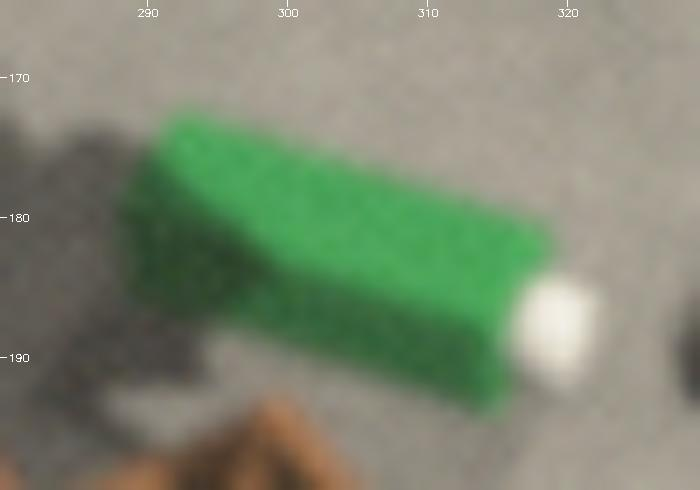

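View pics/b.png

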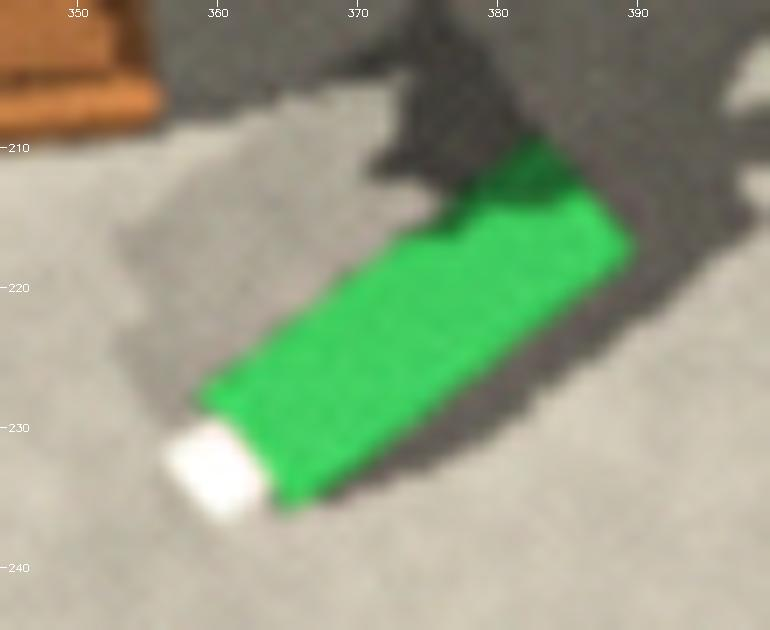

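```bash
python3 - <<'E'
from h import *
cams={n:bot.read_camera(n) for n in("top","scene")}
obs=[('top',(0,-.019),(383,209.5)),('top',(0,.019),(389.8,217.2)),('top',(.106,-.019),(358.8,227.5)),('top',(.106,.019),(365.2,236)),
('scene',(0,-.019),(300,184)),('scene',(0,.019),(292.3,173.2)),('scene',(.106,.019),(318.8,181.3))]
def W(p,q): return Ro.from_euler('z',p[2]).apply([q[0],q[1],0])+[p[0],p[1],p[3]]
b=None
for flip in(1,-1):
 for a in np.arange(-3,3,.7):
  s=least_squares(lambda p:np.concatenate([proj(cams[n],W(p,(q[0],flip*q[1])))[0]-uv for n,q,uv in obs]),[.45,-.2,a,.038],loss='soft_l1')
  if b is None or s.cost<b.cost:b=s;bf=flip
print(bf,b.x,b.fun.round(1).tolist())
p=b.x
print("mid(60)",W(p,(.06,0)), "az deg",np.degrees(p[2]))
E
```

```text
1 [ 0.46555904 -0.2381609  -4.07114482  0.02984907] [-0.3, -0.4, -0.2, 0.6, -0.2, 0.2, 0.3, 0.5, -12.5, -3.3, -0.2, 0.3, 0.3, 0.8]
mid(60) [ 0.42966746 -0.19007977  0.02984907] az deg -233.2594158580808
```

```bash
python3 - <<'E'
from h import *
cams={n:bot.read_camera(n) for n in("top","scene")}
obs=[('top',(0,-.019),(383,209.5)),('top',(0,.019),(389.8,217.2)),('top',(.106,-.019),(358.8,227.5)),('top',(.106,.019),(365.2,236)),
('scene',(0,.019),(292.3,173.2)),('scene',(.106,.019),(318.8,181.3))]
def W(p,q,z=None): return Ro.from_euler('z',p[2]).apply([q[0],q[1],0])+[p[0],p[1],p[3] if z is None else z]
for z in(None,.038):
  s=least_squares(lambda p:np.concatenate([proj(cams[n],W(p,q,z))[0]-uv for n,q,uv in obs]),[.465,-.238,2.21,.038],loss='soft_l1')
  p=s.x; print(p.round(4),s.fun.round(1).tolist(),"mid",W(p,(.06,0)).round(4),"grasp53",W(p,(.053,0)).round(4),np.degrees(p[2]))
E
```

```text
[ 0.4657 -0.2384  2.204   0.0329] [-0.1, -0.6, -0.0, 0.5, -0.2, -0.1, 0.3, 0.3, -0.3, -0.3, 0.2, 0.3] mid [ 0.4302 -0.1901  0.0329] grasp53 [ 0.4343 -0.1957  0.0329] 126.27790477581404
[ 0.4657 -0.2373  2.2014  0.038 ] [-0.2, -0.8, -0.1, 0.3, -0.4, -0.3, 0.0, 0.1, -0.2, -1.1, 0.3, -0.4] mid [ 0.4303 -0.1888  0.038 ] grasp53 [ 0.4345 -0.1945  0.038 ] 126.13033491461599
```

```bash
python3 - <<'E'
from h import *
for s in(1,-1):
    a=np.radians(126.2); R=Rz([0,0,-1],s*np.array([-np.sin(a),np.cos(a),0]))
    a2=CY+np.pi; P=Rz([0,0,-1],s*np.array([-np.sin(a2),np.cos(a2),0]))
    for z in(.004,.2): print(s,bot.inverse_kinematics([.4244,-.1813,z],rv(R)))
    for by in(-.075,0): print('pl',bot.inverse_kinematics(c2w([-.01,by,.036]),rv(P)),bot.inverse_kinematics(c2w([-.07,by,.25]),rv(P)))
E
```

```text
1 [-0.66654374  0.16093996  2.06119088  0.          0.91946181  1.84323973]
1 [-0.66654374 -0.13266768  1.92020422  0.          1.35405612  1.84323973]
pl [-3.51033971e-01  3.14890439e-01  1.79317668e+00 -8.88178420e-16
  1.03352553e+00  1.14676236e+00] [-4.02078143e-01 -7.43288911e-02  1.76716272e+00 -8.88178420e-16
  1.44875882e+00  1.09571818e+00]
pl [-2.19821112e-01  2.91436931e-01  1.82305224e+00 -8.88178420e-16
  1.02710348e+00  1.27797521e+00] [-2.56599792e-01 -1.06118112e-01  1.79678392e+00 -8.88178420e-16
  1.45092684e+00  1.24119654e+00]
-1 [-0.66654374  0.16093996  2.06119088  0.          0.91946181 -1.29835292]
-1 [-0.66654374 -0.13266768  1.92020422  0.          1.35405612 -1.29835292]
pl [-3.51033971e-01  3.14890439e-01  1.79317668e+00 -4.44089210e-16
  1.03352553e+00 -1.99483030e+00] [-4.02078143e-01 -7.43288911e-02  1.76716272e+00 -4.44089210e-16
  1.44875882e+00 -2.04587447e+00]
pl [-2.19821112e-01  2.91436931e-01  1.82305224e+00 -4.44089210e-16
  1.02710348e+00 -1.86361744e+00] [-2.56599792e-01 -1.06118112e-01  1.79678392e+00 -4.44089210e-16
  1.45092684e+00 -1.90039612e+00]
```

```bash
python3 - <<'E'
from h import *
a=np.radians(126.2); R=Rz([0,0,-1],-np.array([-np.sin(a),np.cos(a),0]))
bot.goto([.4244,-.1813,.2],rv(R)); bot.set_gripper(.7,35)
bot.line_to([.4244,-.1813,.02],max_speed=.1);
bot.line_to([.4244,-.1813,.004],max_speed=.03);st('down');pics('g1')
bot.set_gripper(0,35);st('closed')
bot.line_to([.4244,-.1813,.05],max_speed=.05);st('lift')
bot.line_to([.4244,-.1813,.25],max_speed=.12);st('lift');pics('l1')
a=cv2.imread('pics/top_l1.png');t=cv2.imread('pics/scene_l1.png')
A=a[120:260,250:450];B=t[80:260,220:420]
cv2.imwrite('pics/a.png',np.vstack([cv2.resize(A,None,fx=2,fy=2),cv2.resize(B,None,fx=2,fy=1.7)])) if 0 else None
crop(t,230,80,180,150,4,'a.png');crop(a,250,130,200,140,4,'b.png')
E
```

```text
down t 29.1 p [ 0.4244 -0.1813  0.0039] q [-0.67  0.16  2.06 -0.    0.92 -1.3 ] F [-0.9  0.3 -0.3] op 0.701
closed t 29.7 p [ 0.4244 -0.1814  0.0041] q [-0.67  0.16  2.06 -0.    0.92 -1.3 ] F [-0.   0.5  1.7] op 0.416
lift t 30.8 p [ 0.4241 -0.1811  0.0497] q [-0.67  0.07  2.05 -0.    1.02 -1.3 ] F [-0.7  0.3 -1.1] op 0.412
lift t 32.6 p [ 0.4241 -0.181   0.2492] q [-0.67 -0.17  1.85  0.    1.46 -1.3 ] F [ 0.8 -0.3 -1. ] op 0.409
```

View pics/a.png

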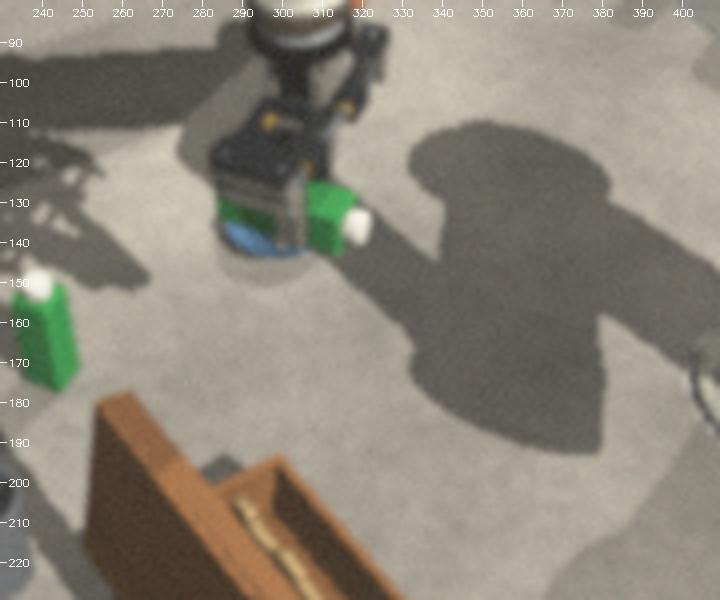

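View pics/b.png

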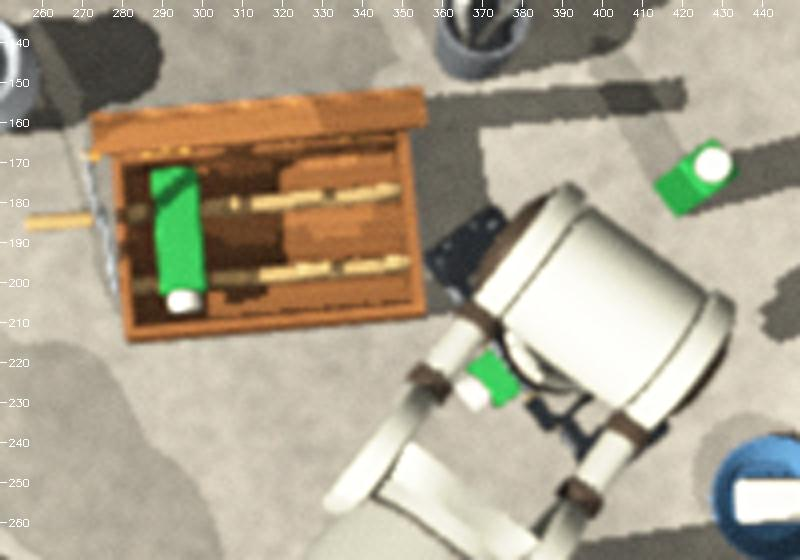

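```bash
python3 - <<'E'
from h import *
A=[];b=[]
for r in(.45,.5,.55,.6):
  for z in(.1,.2,.3):
    for al in(0,.2,.35):
      R=Rz([np.sin(al),0,-np.cos(al)],[0,1,0])
      q=bot.inverse_kinematics([r,0,z],rv(R))
      if q is None or abs(q[3])>.01: continue
      A.append([np.sin(q[1]),np.sin(q[1]+q[2]),0,np.sin(al),1]);b.append(r)
      A.append([np.cos(q[1]),np.cos(q[1]+q[2]),1,-np.cos(al),0]);b.append(z)
s=np.linalg.lstsq(np.array(A),np.array(b),rcond=None);print(s[0],s[1])
E
```

```text
[ 0.35872211  0.51722957 -0.02193597  0.02193597  0.00717269] []
```

```bash
python3 - <<'E'
from h import *
A=[];b=[]
for r in(.5,.6,.7):
  for z in(.1,.3):
    for al in(-.4,-.2,0,.2,.4):
     for s in (1,-1):
      R=Rz([np.sin(al),0,-np.cos(al)],[0,s,0])
      q=bot.inverse_kinematics([r,0,z],rv(R))
      if q is None: continue
      if r==.6 and z==.3: print(al,s,np.round(q,3))
      if abs(np.sin(q[3]))>.02: continue
      A.append([np.sin(q[1]),np.sin(q[1]+q[2]),0,np.sin(al),1]);b.append(r)
      A.append([np.cos(q[1]),np.cos(q[1]+q[2]),1,-np.cos(al),0]);b.append(z)
s=np.linalg.lstsq(np.array(A),np.array(b),rcond=None);print(s)
E
```

```text
-0.4 1 [-0.166  0.531  1.013 -0.071  1.991 -1.753]
-0.4 -1 [-0.166  0.531  1.013 -0.071  1.991  1.389]
-0.2 1 [-0.182  0.354  1.21  -0.037  1.774 -1.756]
-0.2 -1 [-0.182  0.354  1.21  -0.037  1.774  1.385]
0 1 [-0.201  0.181  1.404 -0.     1.556 -1.772]
0 -1 [-0.201  0.181  1.404 -0.     1.556  1.37 ]
0.2 1 [-0.226  0.015  1.595  0.046  1.337 -1.803]
0.2 -1 [-0.226  0.015  1.595  0.046  1.337  1.339]
0.4 1 [-0.255 -0.144  1.783  0.11   1.117 -1.855]
0.4 -1 [-0.255 -0.144  1.783  0.11   1.117  1.286]
(array([ 0.37331245,  0.51864116, -0.02924738,  0.02924738,  0.00721351]), array([], dtype=float64), np.int32(4), array([5.94218924e+00, 4.90708617e+00, 6.22705509e-01, 4.72366608e-01,
       1.37732280e-16]))
```

```bash
python3 - <<'E'
from h import *
a2=CY+np.pi; P=Rz([0,0,-1],-np.array([-np.sin(a2),np.cos(a2),0]))
x0=-.0145
bot.goto(c2w([-.10,0,.26]),rv(P)); st('pre')
bot.line_to(c2w([-.07,0,.2]),max_speed=.1)
bot.line_to(c2w([x0,0,.095]),max_speed=.08); st('over'); pics('o1')
z=.06
bot.line_to(c2w([x0,0,z]),max_speed=.06);f0=bot.current_contact_force()[2]; st('low')
while z>.031:
    z-=.0015; bot.line_to(c2w([x0,0,z]),max_speed=.03)
    f=bot.current_contact_force()
    if f[2]-f0>4: break
st('placed'); pics('p1')
a=cv2.imread('pics/top_p1.png');t=cv2.imread('pics/scene_p1.png')
crop(t,230,140,160,140,4,'a.png');crop(a,250,130,130,110,6,'b.png')
E
```

```text
pre t 33.5 p [ 0.4539 -0.0057  0.2598] q [-0.28 -0.19  1.86 -0.    1.48 -1.92] F [-0.1 -0.5 -1.6] op 0.405
over t 35.9 p [0.5395 0.001  0.0955] q [-0.22  0.19  1.81 -0.    1.14 -1.87] F [ 0.7  0.7 -0.8] op 0.411
low t 36.7 p [0.5394 0.001  0.0601] q [-0.22  0.24  1.83  0.    1.07 -1.87] F [-0.3  0.2 -1.4] op 0.416
placed t 41.0 p [0.5395 0.001  0.0356] q [-0.22  0.28  1.84 -0.    1.02 -1.87] F [-3.5  0.8  6.8] op 0.41
```

View pics/a.png

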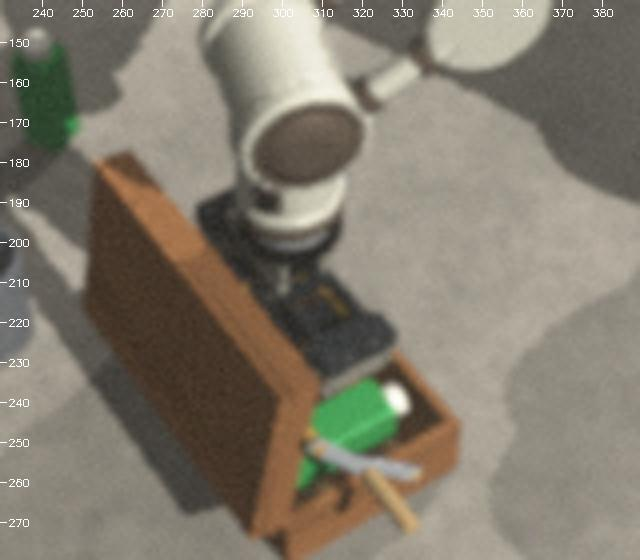

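View pics/b.png

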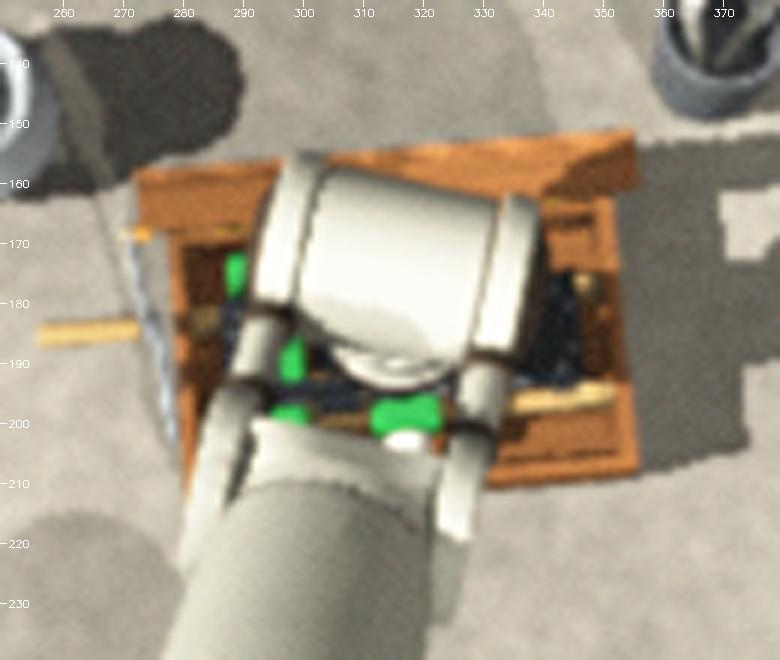

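```bash
python3 - <<'E'
from h import *
bot.set_gripper(.55,10);st('open')
bot.line_to(c2w([-.0145,0,.085]),max_speed=.06)
bot.line_to(c2w([-.07,0,.2]),max_speed=.12)
bot.line_to(c2w([-.16,0,.28]),max_speed=.15);st('away');pics('r1')
a=cv2.imread('pics/top_r1.png');t=cv2.imread('pics/scene_r1.png')
crop(t,220,135,160,140,4,'a.png');crop(a,260,130,190,110,4,'b.png')
crop(a,400,150,45,45,10,'c.png')
E
```

```text
open t 41.5 p [0.5392 0.001  0.0344] q [-0.22  0.28  1.84  0.    1.02 -1.87] F [ 0.6 -0.4  0.4] op 0.549
away t 44.6 p [ 0.3941 -0.0095  0.2793] q [-0.33 -0.38  1.96  0.    1.56 -1.98] F [-0.7  0.  -0.8] op 0.552
```

View pics/a.png

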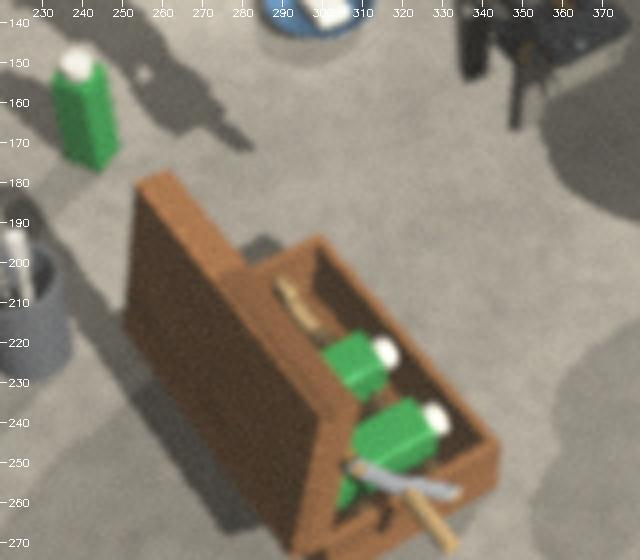

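View pics/b.png

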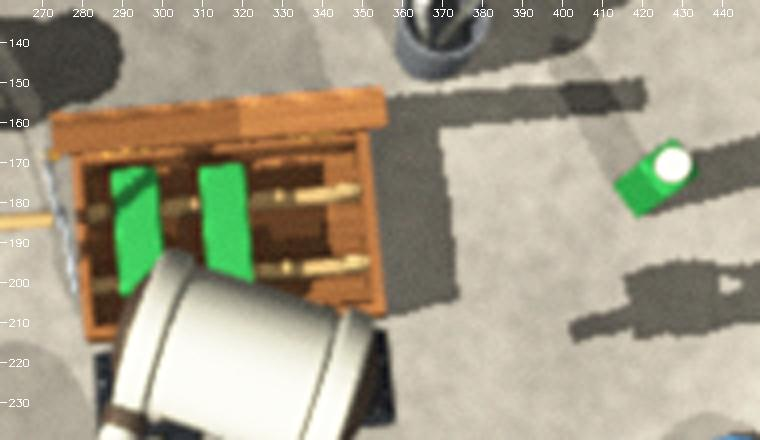

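View pics/c.png

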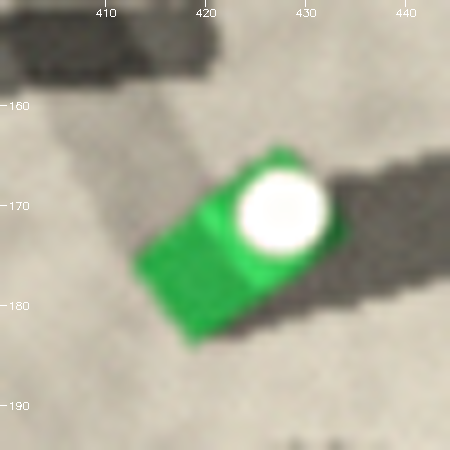

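```bash
cat > f2.py <<'E'
from fit import *
cams={n:bot.read_camera(n) for n in("top","scene")}
o=[('top','c',(427.5,170.8)),('top','t',(427.5,164.2)),('top','t',(434.1,173)),('top','b',(413,176)),('top','b',(418.8,184)),('scene','c',(238.8,150.8)),('scene','b',(244.7,177.7)),('scene','b',(235.4,172.4))]
def r(p):
    q=[]
    B,T,C=bot_pts([p[0],p[1],0,p[2]])
    for cam,l,uv in o:
        e=proj(cams[cam],{'b':B,'t':T,'c':C}[l])-uv; q.extend(e[np.argmin((e**2).sum(1))])
    return q
s=least_squares(r,[.5957,-.3652,.608],loss='soft_l1',diff_step=1e-4);print(s.x,s.fun.round(1).tolist())
x,y,a=s.x
for sg in(1,-1):
    for yaw in(a-np.pi/2,a):
        R=graspR(yaw,sg)
        for dz in(0,.05,.1,.15,.2,.25):
            q=bot.inverse_kinematics(tcp([x,y,GH+dz],R),rv(R));print(sg,round(yaw,2),dz,None if q is None else np.round(q,2))
E
python3 f2.py
```

```text
[ 0.59560294 -0.3666452   0.58676711] [0.4, 0.0, 0.7, -0.4, 0.9, 0.0, -1.0, 0.2, -0.5, 0.9, -0.6, -0.6, -0.1, 0.8, 0.4, 2.8]
1 -0.98 0 [-0.57  0.43  2.01  4.02  0.46  0.96]
1 -0.98 0.05 [-0.57  0.31  2.03  4.21  0.41  0.75]
1 -0.98 0.1 None
1 -0.98 0.15 None
1 -0.98 0.2 [-0.57  0.02  1.99 -1.24  0.37 -0.14]
1 -0.98 0.25 [-0.57 -0.05  1.94 -1.01  0.42 -0.39]
1 0.59 0 [-1.13  0.72  1.54  1.07  1.35  2.47]
1 0.59 0.05 [-1.13  0.63  1.55  1.06  1.38  2.54]
1 0.59 0.1 [-1.13  0.55  1.55  1.05  1.42  2.61]
1 0.59 0.15 [-1.13  0.48  1.54  1.04  1.46  2.68]
1 0.59 0.2 [-1.13  0.42  1.52  1.03  1.51  2.76]
1 0.59 0.25 [-1.13  0.37  1.48  1.03  1.55  2.83]
-1 -0.98 0 [-0.57  0.43  2.01  4.02  0.46 -2.18]
-1 -0.98 0.05 [-0.57  0.31  2.03  4.21  0.41 -2.39]
-1 -0.98 0.1 None
-1 -0.98 0.15 None
-1 -0.98 0.2 None
-1 -0.98 0.25 [-0.57 -0.05  1.94 -1.01  0.42  2.75]
-1 0.59 0 [-1.13  0.72  1.54  1.07  1.35 -0.67]
-1 0.59 0.05 [-1.13  0.63  1.55  1.06  1.38 -0.6 ]
-1 0.59 0.1 [-1.13  0.55  1.55  1.05  1.42 -0.53]
-1 0.59 0.15 [-1.13  0.48  1.54  1.04  1.46 -0.46]
-1 0.59 0.2 [-1.13  0.42  1.52  1.03  1.51 -0.38]
-1 0.59 0.25 [-1.13  0.37  1.48  1.03  1.55 -0.31]
```

```bash
python3 - <<'E'
from h import *
R=graspR(.595,-1); g=np.array([.5957,-.366,GH])
bot.set_gripper(.8,35)
bot.goto(tcp(g+[0,0,.22],R),rv(R));st('pre')
bot.line_to(tcp(g,R),max_speed=.09);st('down');pics('g2')
a=cv2.imread('pics/top_g2.png');t=cv2.imread('pics/scene_g2.png')
crop(t,190,100,130,110,4,'a.png');crop(a,360,120,130,100,4,'b.png')
x=cv2.imread('pics/a.png');y=cv2.imread('pics/b.png');h=min(x.shape[0],y.shape[0]);cv2.imwrite('pics/ab.png',cv2.resize(np.hstack([x[:h],y[:h]]),None,fx=.76,fy=.76))
E
```

```text
pre t 46.9 p [ 0.6097 -0.3558  0.2809] q [-1.12  0.4   1.5   1.03  1.53 -0.36] F [-0.1 -0.2 -0.2] op 0.8
down t 49.5 p [ 0.6094 -0.3569  0.0609] q [-1.12  0.72  1.54  1.07  1.35 -0.67] F [ 0.7 -0.3  0.4] op 0.798
```

View pics/ab.png

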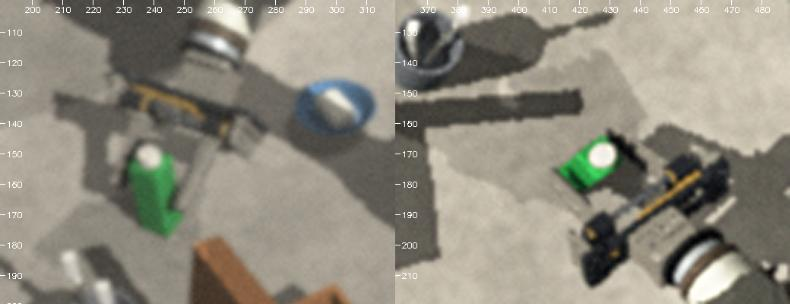

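```bash
python3 - <<'E'
from h import *
R=graspR(.595,-1); g=np.array([.5957,-.366,GH])
bot.set_gripper(0,35);st('closed')
bot.line_to(tcp(g+[0,0,.04],R),max_speed=.05);st('lift')
bot.line_to(tcp(g+[0,0,.24],R),max_speed=.12);st('lift')
try:
    bot.line_to(tcp([.45,-.33,.33],R),max_speed=.12)
except bot.MotionError as e: print(e)
st('back')
P=placeR(-1)
for p in([-.071,-.075,.3],[-.071,-.075,.28],[-.011,-.075,.115],[-.011,-.075,.05]): print(bot.inverse_kinematics(tcp(c2w(p),P),rv(P)))
pics('l2')
a=cv2.imread('pics/top_l2.png');t=cv2.imread('pics/scene_l2.png')
crop(t,190,50,160,110,4,'a.png');crop(a,340,120,150,100,4,'b.png')
x=cv2.imread('pics/a.png');y=cv2.imread('pics/b.png');h=min(x.shape[0],y.shape[0]);cv2.imwrite('pics/ab.png',cv2.resize(np.hstack([x[:h],y[:h]]),None,fx=.64,fy=.64))
E
```

```text
closed t 50.2 p [ 0.6093 -0.3569  0.0605] q [-1.12  0.72  1.54  1.07  1.35 -0.67] F [ 1.  -1.  -0.4] op 0.411
lift t 51.1 p [ 0.6092 -0.3566  0.1001] q [-1.12  0.65  1.55  1.06  1.38 -0.62] F [-0.  -0.6 -1.2] op 0.411
lift t 53.0 p [ 0.6092 -0.3565  0.2996] q [-1.12  0.38  1.48  1.03  1.55 -0.33] F [-0.1  0.4 -1.4] op 0.41
back t 54.4 p [ 0.4639 -0.3207  0.3204] q [-1.34  0.09  1.78  0.96  1.72 -0.45] F [-0.1  0.1 -1. ] op 0.411
[-0.6088211  -0.51159233  2.12898348  0.35615742  1.12837432 -2.34143542]
[-0.6088211  -0.50110076  2.16116919  0.36365017  1.08843032 -2.35822818]
[-0.50964635 -0.09118737  2.19444608  0.47559506  0.6445861  -2.47991155]
[-0.50964635  0.05539086  2.21470953  0.60954003  0.50129678 -2.63880508]
```

View pics/ab.png

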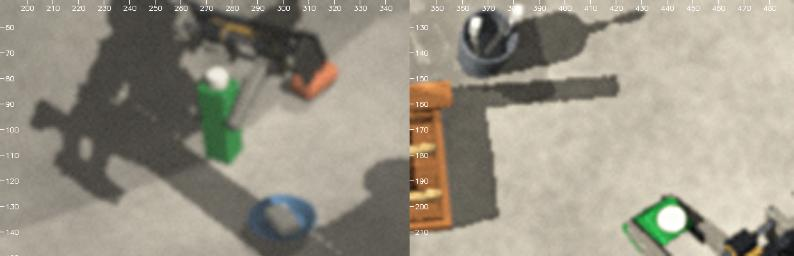

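```bash
python3 - <<'E'
from h import *
prebay(-.075,-1); pics('o2')
a=cv2.imread('pics/top_o2.png');t=cv2.imread('pics/scene_o2.png')
crop(t,230,140,140,120,4,'a.png');crop(a,260,130,130,110,4,'b.png')
x=cv2.imread('pics/a.png');y=cv2.imread('pics/b.png');h=min(x.shape[0],y.shape[0]);cv2.imwrite('pics/ab.png',cv2.resize(np.hstack([x[:h],y[:h]]),None,fx=.74,fy=.74))
E
```

```text
prebay t 56.1 p [ 0.4978 -0.0774  0.2634] q [-0.61 -0.5   2.16  0.36  1.09 -2.36] F [-0.2  0.2 -0.8] op 0.417
over t 58.0 p [ 0.558  -0.073   0.0992] q [-0.51 -0.09  2.19  0.48  0.64 -2.48] F [-0.3  0.2 -1.2] op 0.414
```

View pics/ab.png

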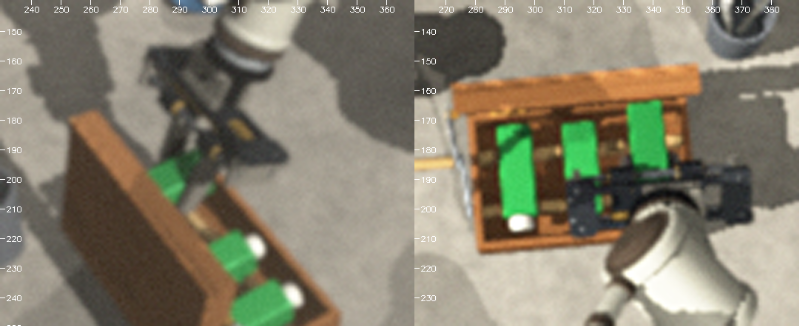

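```bash
python3 - <<'E'
from h import *
print(lower(-.075,-1)); st('placed')
release(-.075,-1)
c=np.array(bot.current_ee_pos()); 
pics('r2')
a=cv2.imread('pics/top_r2.png');t=cv2.imread('pics/scene_r2.png')
crop(t,220,155,150,130,5,'a.png');crop(a,250,130,130,110,6,'b.png')
E
```

```text
low t 59.0 p [ 0.558  -0.073   0.0539] q [-0.51  0.01  2.21  0.56  0.54 -2.58] F [ 0.6  0.4 -0.8] op 0.414
0.0685 [ 0.3 -0.2 -0.5]
0.067 [-0.5 -0.5 -1.2]
0.0655 [ 0.1 -0.5 -1.2]
0.064 [ 0.5  0.1 -1.3]
0.0625 [-0.1  0.7 -1.1]
0.061 [-0.1 -0.1 -0.8]
0.0595 [-0.6  0.3 -1.6]
0.058 [-0.3  0.1 -1.2]
0.0565 [-0.6 -0.3 -1. ]
0.055 [-0.7 -0.2 -2.1]
0.0535 [-0.6 -0.1 -1.2]
0.052 [ 0.2  0.1 -1.7]
0.0505 [ 0.7 -0.1 -0.5]
0.049 [-2.8 -0.1  5. ]
0.04899999999999999
placed t 62.5 p [ 0.5583 -0.073   0.0333] q [-0.51  0.06  2.21  0.61  0.5  -2.64] F [-2.8 -0.1  5. ] op 0.41
open t 62.9 p [ 0.5576 -0.0728  0.0324] q [-0.51  0.06  2.21  0.61  0.5  -2.64] F [ 0.3 -0.9  0.3] op 0.518
up t 63.9 p [ 0.5579 -0.0728  0.0828] q [-0.51 -0.06  2.2   0.5   0.61 -2.51] F [-0.4 -0.2 -0. ] op 0.521
away t 65.2 p [ 0.4782 -0.0785  0.2322] q [-0.65 -0.55  2.25  0.39  1.06 -2.42] F [ 0.4 -0.1 -0.2] op 0.518
```

View pics/a.png

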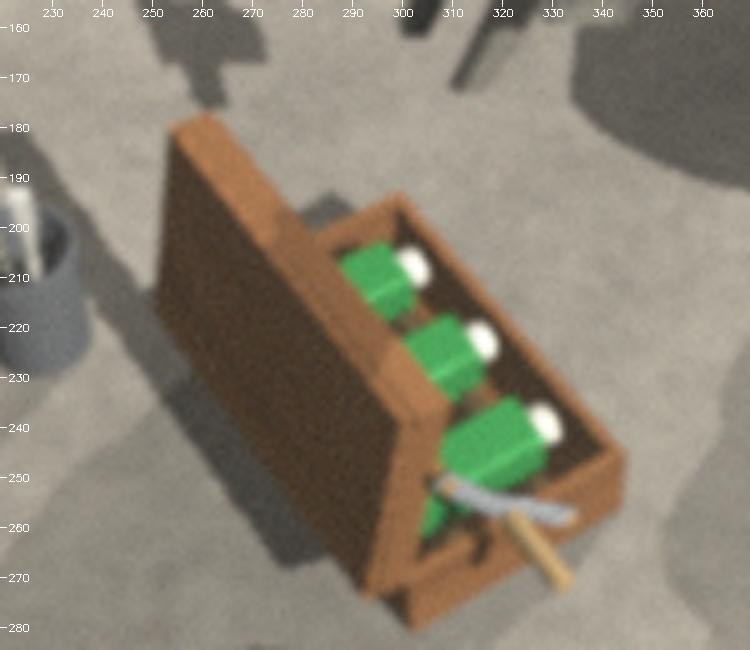

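View pics/b.png

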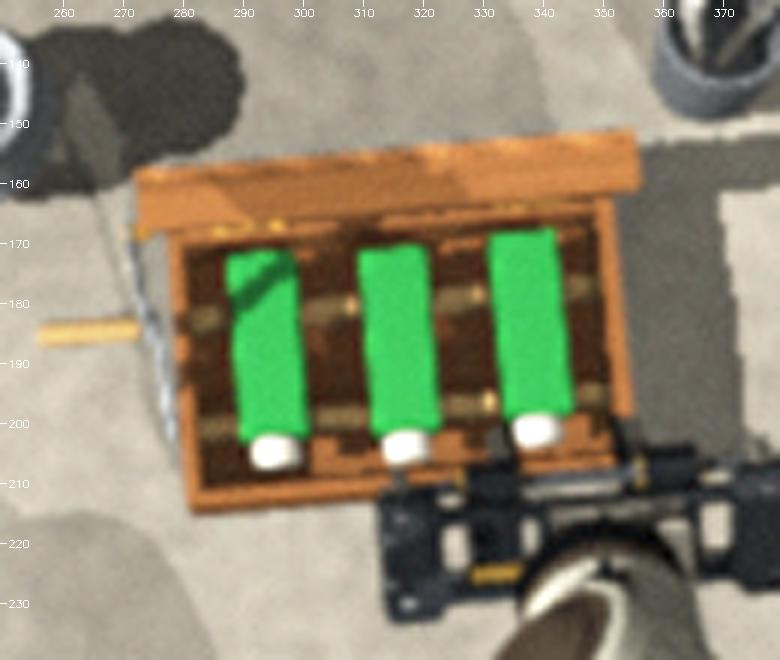

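All three lie on both bars, one to a bay. Next the knee: its grip measured at case (0.015, 0.144..0.200, 0.102).

```bash
python3 - <<'E'
from h import *
for s in(1,-1):
    R=Rz([0,0,-1],RC.apply([s,0,0]))
    for p in([-.07,.183,.28],[.015,.183,.25],[.015,.183,.09],[-.008,.183,.105]):
        print(s,bot.inverse_kinematics(c2w(p),rv(R)))
    R=Rz([0,0,-1],RC.apply([0,s,0]))
    for p in([.1,0,.3],[.1,0,.2],[-.07,0,.1]):print('lid',s,bot.inverse_kinematics(c2w(p),rv(R)))
E
```

```text
1 [ 0.1240642  -0.06708352  1.70174896  0.          1.50692721  0.0510642 ]
1 [0.11650022 0.16366306 1.52115067 0.         1.45677892 0.04350022]
1 [0.11650022 0.30968563 1.67680323 0.         1.15510378 0.04350022]
1 [0.11831786 0.23740986 1.73275436 0.         1.17142843 0.04531786]
lid 1 [-0.17014391  0.32396025  1.23497315  0.          1.58265925 -1.81394023]
lid 1 [-0.17014391  0.3689473   1.37346552  0.          1.39917984 -1.81394023]
lid 1 [-0.25659979  0.04596956  1.95803462  0.          1.13758848 -1.90039612]
-1 None
-1 None
-1 None
-1 None
lid -1 [-0.17014391  0.32396025  1.23497315  0.          1.58265925  1.32765242]
lid -1 [-0.17014391  0.3689473   1.37346552  0.          1.39917984  1.32765242]
lid -1 [-0.25659979  0.04596956  1.95803462  0.          1.13758848  1.24119654]
```

```bash
python3 - <<'E'
from h import *
R=Rz([0,0,-1],RC.apply([1,0,0]))
p=np.array(bot.current_ee_pos()); bot.line_to([p[0]-.03,p[1],.3])
bot.goto(c2w([-.07,.184,.3]),rv(R));bot.set_gripper(.5,12)
bot.line_to(c2w([.0155,.184,.22]),max_speed=.12);bot.line_to(c2w([.0155,.184,.13]),max_speed=.08);st('above');pics('k0')
a=cv2.imread('pics/top_k0.png');t=cv2.imread('pics/scene_k0.png')
crop(t,270,200,110,90,6,'a.png')
E
```

```text
above t 70.7 p [0.5563 0.1868 0.1308] q [ 0.12  0.26  1.65 -0.    1.23  0.05] F [-0.1  0.5 -1.6] op 0.502
```

View pics/a.png

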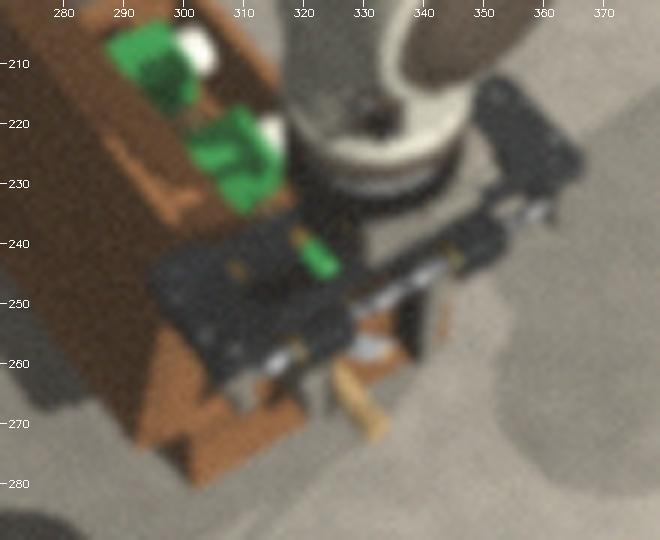

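```bash
python3 - <<'E'
from h import *
bot.line_to(c2w([.0155,.187,.13]),max_speed=.08)
bot.line_to(c2w([.0155,.187,.086]),max_speed=.05);st('at')
bot.set_gripper(0,15);st('grip'); pics('k1')
t=cv2.imread('pics/scene_k1.png');crop(t,270,200,110,90,6,'a.png')
E
```

```text
at t 72.0 p [0.5559 0.1898 0.0864] q [0.12 0.32 1.67 0.   1.15 0.05] F [-0.2 -0.6  0.3] op 0.503
grip t 72.6 p [0.5561 0.1898 0.0863] q [0.12 0.32 1.67 0.   1.15 0.05] F [1.  0.6 0.2] op 0.144
```

View pics/a.png

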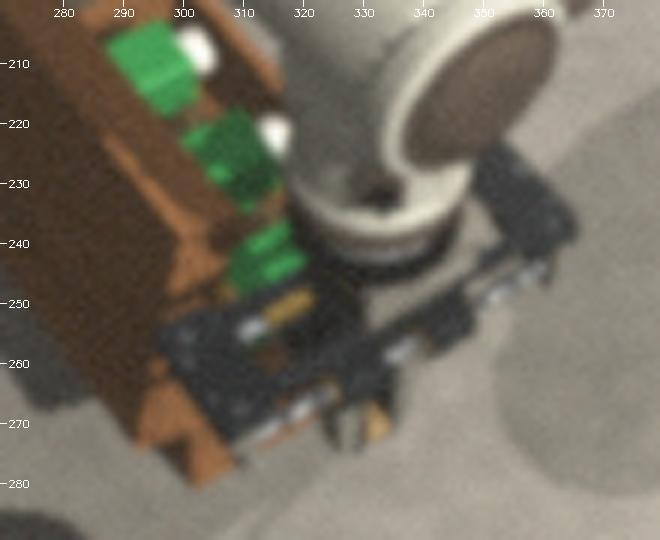

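```bash
python3 - <<'E'
from h import *
p0=w2c(bot.current_ee_pos()); 
v=np.array([.58,.81]);v=v/np.linalg.norm(v)*.076
for s in np.arange(.004,.0281,.004):
    a=s/.076; d=np.array([np.cos(a)*v[0]-np.sin(a)*v[1],np.sin(a)*v[0]+np.cos(a)*v[1]])-v
    bot.line_to(c2w(p0+[d[0],0,d[1]]),max_speed=.02)
    print(round(s,3),np.round(bot.current_contact_force(),1),round(bot.current_opening(),3))
    if np.linalg.norm(bot.current_contact_force())>20: break
st('end');pics('k2')
t=cv2.imread('pics/scene_k2.png');crop(t,230,160,160,130,5,'a.png')
E
```

```text
0.004 [ 3.3 -0.3  0.6] 0.149
0.008 [3.5 0.5 2.9] 0.141
0.012 [4.9 0.6 3.9] 0.145
0.016 [ 6.4 -0.2  4.4] 0.148
0.02 [6.6 0.8 5.9] 0.146
0.024 [8.  0.1 6.9] 0.145
0.028 [7.7 0.2 8.7] 0.147
end t 75.2 p [0.5345 0.1882 0.101 ] q [ 0.13  0.24  1.73 -0.    1.16  0.05] F [7.7 0.2 8.7] op 0.147
```

View pics/a.png

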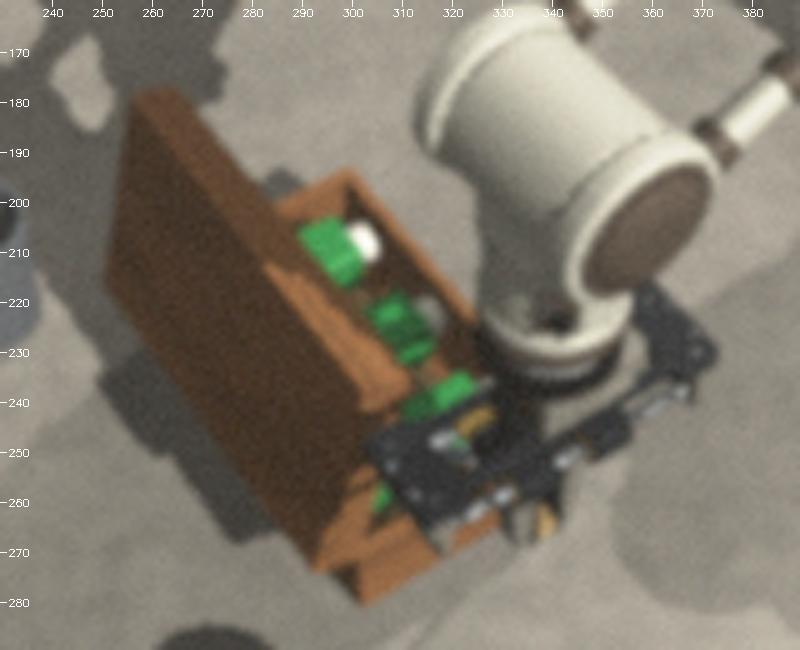

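```bash
python3 - <<'E'
from h import *
bot.set_gripper(.45,12);st('open')
p=np.array(bot.current_ee_pos())
bot.line_to(p+[0,0,.08],max_speed=.08)
bot.line_to(p+[-.06,0.02,.2],max_speed=.12);st('up');pics('k3')
t=cv2.imread('pics/scene_k3.png');crop(t,230,160,160,130,5,'a.png')
t=cv2.imread('pics/top_k3.png');crop(t,240,130,130,100,6,'b.png')
E
```

```text
open t 75.8 p [0.5305 0.1879 0.0977] q [0.13 0.25 1.74 0.   1.16 0.05] F [ 0.1 -0.4  0.6] op 0.454
up t 78.3 p [0.4702 0.2077 0.2967] q [ 0.18 -0.04  1.65 -0.    1.54  0.11] F [-0.6 -1.2 -0.1] op 0.452
```

View pics/a.png

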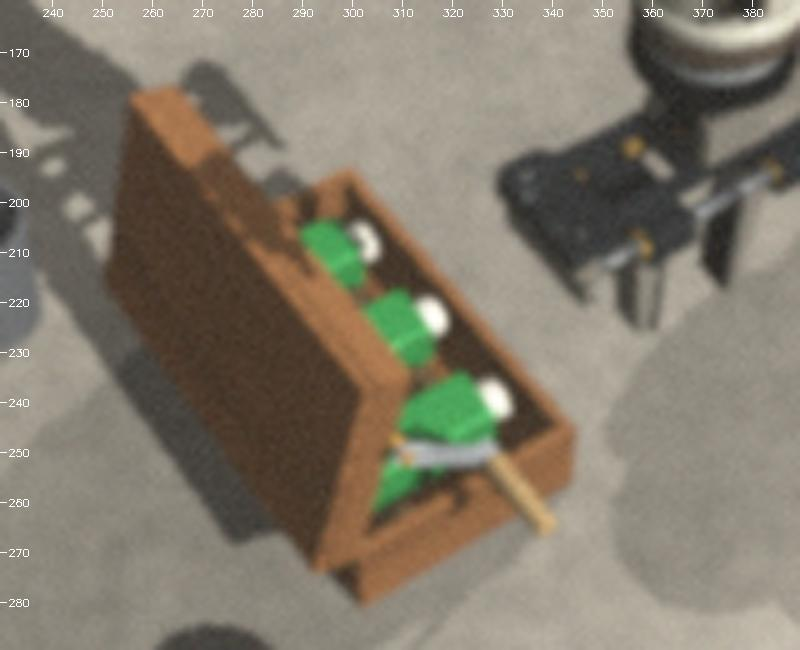

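View pics/b.png

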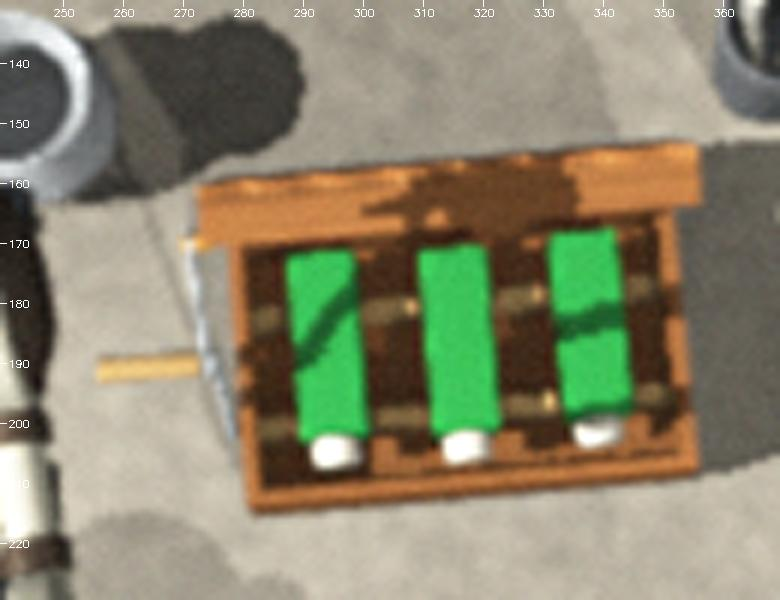

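The links are now bent forward past centre (grip at top (256–272,190)) and hold. The lid has dropped about 3°. Next is pushing the lid from behind.

```bash
python3 - <<'E'
from h import *
R=Rz([0,0,-1],RC.apply([0,-1,0]))
p=np.array(bot.current_ee_pos()); bot.line_to([p[0],p[1],.38],max_speed=.2); bot.set_gripper(0,10)
bot.goto(c2w([-.03,0.05,.38]),rv(R))
bot.line_to(c2w([.125,0,.36]),max_speed=.15);st('behind')
bot.line_to(c2w([.125,0,.21]),max_speed=.1);st('low')
f0=np.array(bot.current_contact_force()); x=.125
while x>.068:
    x-=.0025; bot.line_to(c2w([x,0,.21]),max_speed=.04); f=np.array(bot.current_contact_force())
    if f[0]-f0[0]>1.8: break
print('contact x',x,f.round(1));pics('d0')
t=cv2.imread('pics/scene_d0.png');crop(t,210,110,180,150,4,'a.png')
E
```

```text
behind t 82.0 p [0.6781 0.0115 0.3604] q [-0.16  0.39  1.04  0.    1.72  1.34] F [ 0.8 -0.4 -0.5] op 0.007
low t 83.7 p [0.6788 0.0112 0.2109] q [-0.16  0.43  1.28  0.    1.44  1.34] F [0.4 1.1 0.8] op 0.006
contact x 0.07999999999999996 [ 2.6 -0.3 -0.6]
```

View pics/a.png

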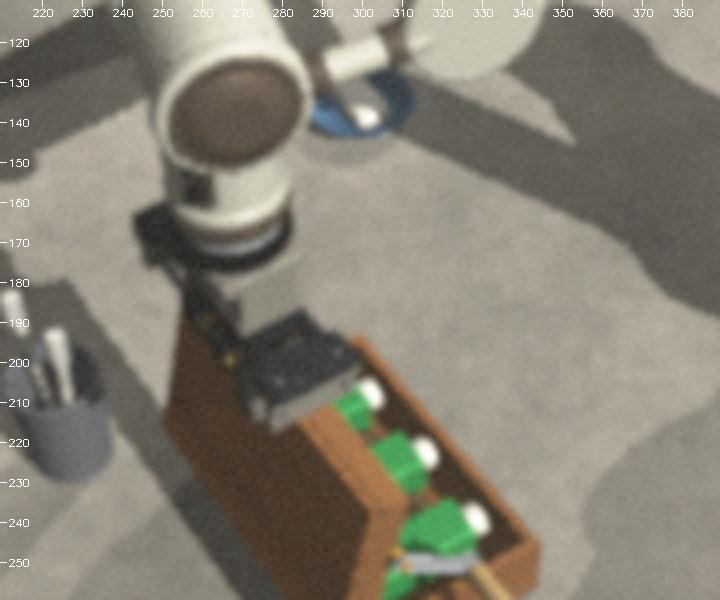

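```bash
cat > arc.py <<'E'
from h import *
import sys,json
H=np.array([.0795,.062]);off=np.array([.010,0])
def run(p0,phis,fmax):
    for ph in phis:
        v=p0-off-H; c,s=np.cos(ph),np.sin(ph)
        d=np.array([c*v[0]-s*v[1],s*v[0]+c*v[1]])+H+off
        bot.line_to(c2w([d[0],0,d[1]]),max_speed=.04)
        f=np.array(bot.current_contact_force()); print(round(ph,2),d.round(4),f.round(1),round(bot.current_clock(),1),flush=True)
        if np.linalg.norm(f)>fmax: print('stop');break
E
python3 - <<'E'
from arc import *
run(np.array([.080,.21]),np.arange(.06,.76,.06),14)
pics('d1')
t=cv2.imread('pics/scene_d1.png');crop(t,210,110,180,150,4,'a.png')
E
```

```text
0.06 [0.0711 0.2092] [ 2.9  0.1 -0.6] 88.7
0.12 [0.0624 0.2078] [ 1.5 -0.   2.1] 89.0
0.18 [0.0537 0.2059] [0.8 0.1 2.4] 89.4
0.24 [0.0451 0.2035] [ 0.4 -0.5  2. ] 89.8
0.3 [0.0367 0.2006] [0.  0.2 1.3] 90.2
0.36 [0.0285 0.1972] [0.7 0.1 0.8] 90.5
0.42 [0.0205 0.1933] [0.9 0.4 1.5] 90.9
0.48 [0.0127 0.1889] [-0.5  0.2 -0. ] 91.3
0.54 [0.0053 0.1841] [-0.6 -0.4  0. ] 91.7
0.6 [-0.0019  0.1788] [ 0.  -0.8  0.7] 92.0
0.66 [-0.0087  0.1731] [-0.3  0.2  0.3] 92.4
0.72 [-0.0152  0.167 ] [-0.1 -0.9  0.9] 92.8
```

View pics/a.png

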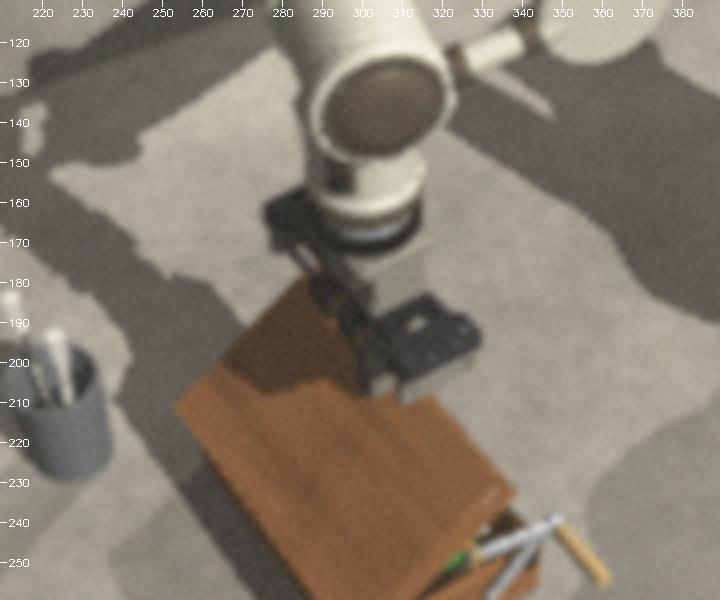

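```bash
cat >> h.py <<'E'
def lidpt(th,L=.159,d=.031,y=0.):  # th = elevation of lid (rad), 1.36 open,0 shut
    u=np.array([-np.cos(th),0,np.sin(th)]);o=np.array([np.sin(th),0,np.cos(th)])
    return c2w(np.array([.0795,y,.062])+L*u+d*o)
E
python3 - <<'E'
from h import *
c=bot.read_camera('scene'); t=bot.read_camera('top'); print(bot.current_ee_pos(),w2c(bot.current_ee_pos()))
for th in np.arange(.3,.9,.1): print(round(th,1),proj(c,[lidpt(th,y=.128),lidpt(th,y=-.128)]).round(1).tolist(),proj(t,[lidpt(th,y=.128),lidpt(th,y=-.128)]).round(1).tolist())
crop(t["pixels"],240,130,130,110,6,'b.png')
E
```

```text
[0.53828589 0.00101472 0.16673683] [-1.54522103e-02  4.18438175e-05  1.66736826e-01]
0.3 [[341.3, 233.6], [294.1, 179.5]] [[277.9, 206.4], [357.4, 199.6]]
0.4 [[339.1, 232.2], [291.6, 177.6]] [[277.3, 203.2], [357.6, 196.4]]
0.5 [[336.5, 231.1], [288.8, 176.1]] [[276.6, 199.7], [357.6, 192.8]]
0.6 [[333.5, 230.5], [285.6, 175.0]] [[276.0, 195.7], [357.6, 188.8]]
0.7 [[330.0, 230.2], [282.0, 174.2]] [[275.4, 191.3], [357.5, 184.4]]
0.8 [[326.2, 230.4], [278.2, 173.9]] [[274.8, 186.7], [357.4, 179.7]]
0.9 [[322.0, 231.1], [274.0, 174.0]] [[274.2, 181.8], [357.2, 174.7]]
```

View pics/b.png

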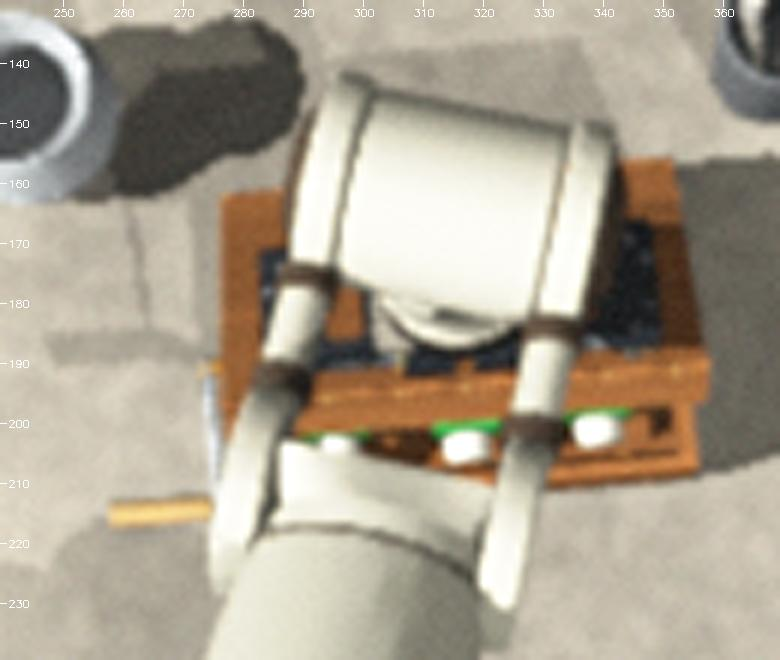

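```bash
python3 - <<'E'
from arc import *
run(np.array([.080,.21]),np.r_[np.arange(.78,1.26,.06),np.arange(1.27,1.5,.02)],10)
st();pics('d2')
t=cv2.imread('pics/scene_d2.png');crop(t,210,130,180,150,4,'a.png')
E
```

```text
0.78 [-0.0213  0.1605] [0.5 0.5 0.5] 93.4
0.84 [-0.027   0.1537] [-0.  -1.1  0.6] 93.7
0.9 [-0.0323  0.1466] [ 1.1 -0.7 -0.1] 94.1
0.96 [-0.0372  0.1391] [0.1 0.7 0.3] 94.5
1.02 [-0.0416  0.1314] [-0.   0.1  0.4] 94.9
1.08 [-0.0455  0.1234] [ 0.1 -0.5  0. ] 95.2
1.14 [-0.0489  0.1152] [-0.7 -0.3 -0.1] 95.6
1.2 [-0.0519  0.1068] [-0.7 -0.3 -0.4] 96.0
1.27 [-0.0547  0.0968] [-0.   1.5 -0.8] 96.4
1.29 [-0.0553  0.0939] [0.4 0.  0.4] 96.7
1.31 [-0.0559  0.091 ] [-5.5  1.9 15.4] 96.9
stop
 t 96.9 p [ 0.4986 -0.002   0.0933] q [-0.25  0.09  1.92  0.    1.12  1.25] F [-5.5  1.9 15.4] op 0.002
```

View pics/a.png

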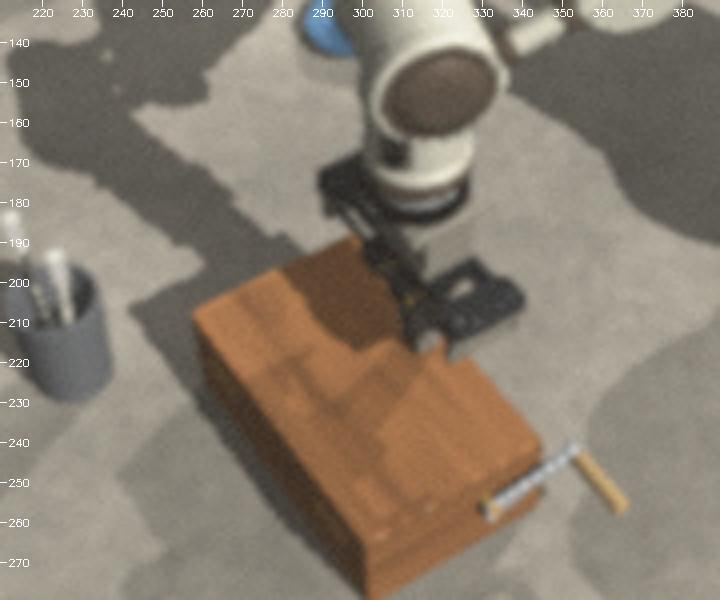

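```bash
python3 - <<'E'
from h import *
p=np.array(bot.current_ee_pos())
bot.line_to(p+[0,0,.12],max_speed=.06)
bot.line_to(p+[-.12,-.05,.2],max_speed=.15);bot.hold(.5);st();pics('e')
t=cv2.imread('pics/scene_e.png');crop(t,240,180,120,110,6,'a.png')
t2=cv2.imread('pics/top_e.png');crop(t2,240,130,130,100,6,'b.png')
c=bot.read_camera('scene')
for th in(0,.03,.06,.1):print(th,proj(c,[lidpt(th,y=.128),lidpt(th,y=-.128),lidpt(th,y=.128,d=0)]).round(1).tolist())
print(proj(c,[c2w([-.0795,.128,.062])]))
E
```

```text
t 100.9 p [ 0.3786 -0.0519  0.2932] q [-0.46 -0.42  1.97 -0.    1.6   1.04] F [ 0.1  0.9 -0.4] op 0.002
0 [[345.0, 239.9], [298.9, 186.7], [344.5, 245.6]]
0.03 [[344.8, 239.1], [298.5, 185.9], [344.6, 244.7]]
0.06 [[344.6, 238.4], [298.2, 185.1], [344.6, 243.9]]
0.1 [[344.2, 237.5], [297.7, 184.1], [344.6, 242.8]]
[[344.54099761 245.59547981]]
```

View pics/a.png

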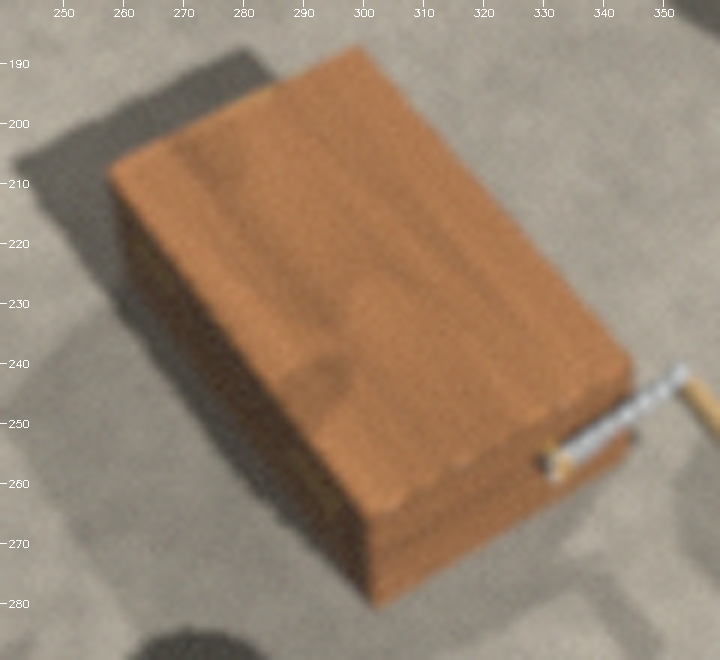

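View pics/scene_e.png

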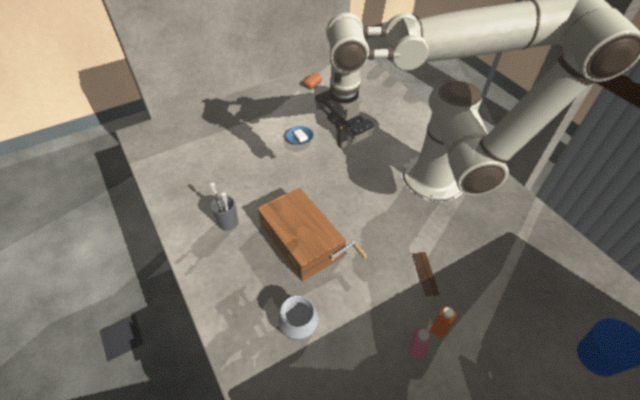

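View pics/top_e.png

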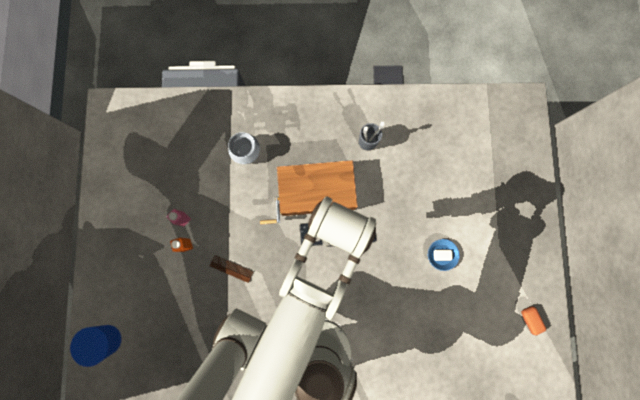

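```bash
python3 - <<'E'
from h import *
bot.line_to(c2w([-.066,0,.2]),max_speed=.15);bot.line_to(c2w([-.066,0,.1]),max_speed=.08)
f0=bot.current_contact_force()[2]; z=.1
while z>.088:
    z-=.001; bot.line_to(c2w([-.066,0,z]),max_speed=.02); f=bot.current_contact_force()[2]; print(round(z,3),round(bot.current_ee_pos()[2],4),round(f,1))
    if f-f0>18: break
p=np.array(bot.current_ee_pos());bot.line_to(p+[0,0,.12],max_speed=.06);bot.line_to(p+[-.12,-.05,.2],max_speed=.15);st()
pics('f')
bot.job_done()
E
```

```text
0.099 0.0992 -0.6
0.098 0.0979 -0.4
0.097 0.0969 -0.3
0.096 0.0959 -1.0
0.095 0.0949 -0.1
0.094 0.0939 0.1
0.093 0.0934 3.0
0.092 0.0933 10.9
0.091 0.0932 17.5
0.09 0.0932 25.3
 t 109.4 p [ 0.3683 -0.0526  0.2927] q [-0.47 -0.45  1.99  0.    1.6   1.03] F [-1.   0.7  0.4] op 0.003
the job is handed in; nothing more can be done
```

The job is done and handed in at about 109 s of the 210 s allowed. All three green bottles are lying in the case, one to a bay. After that I lifted the stay's knee past centre and lowered the lid until it was shut.

- **Bottles:** One bottle fell over while the arm was working elsewhere, so I measured where it lay and picked it up from there. The pictures taken before closing showed all three resting on both cross bars.
- **Knee:** It stayed past centre when I let go of it.
- **Lid:** A second press met firm resistance at 93.2 mm, against 93 mm expected for fully shut. The lid's corners in the scene picture were within 0.5 pixel of the shut position. That second press reached 25 N because I stepped past my 18 N stop, still under the 40 N limit.
- **Other objects:** By eye, the lota, soap saucer, comb, brush holder and the orange and pink look-alikes are where they were at the start.
- **Disagreements:** On the knee, the measured pivot-to-grip distance was 80 mm rather than the stated 76 mm. Pulling along the 76 mm arc put up to about 12 N on the tool.

No check failed. I saved a last picture after the second press but did not view it.

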